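# Stand up the load timer and wind it to 30 minutes

### The arm

A 7-joint arm with a two-finger parallel gripper is mounted at the origin on the work surface. World frame = base frame: x ahead of the robot, y to its left, z up, the work surface at z = 0. Lengths are in m, angles in rad, forces in N, time in s.
With the tool pointing down it reaches from about 0.425 to 0.925 m from the base axis. Payload 6.8 kg.
Tool frame: the origin (TCP) lies at the very end of the fingers, on their centre line; the grasp point (between the pads) lies 19 mm behind it (bot.grasp_offset is the distance from the TCP to the grasp point, in m); z points along the fingers, y is the direction in which the jaws open and shut (so a half turn about z gives the same grasp; the last joint's range is limited). The gripper opens to 85 mm and grips with 20 to 120 N. Pads are 22 mm wide; open, the fingers measure 114 mm over their backs; the gripper's body (76 mm by 85 mm) begins 54 mm behind the grasp point. The pads swing forward as they close: fully open they stand 13 mm farther back than shut.
Start: joints at [1.031, 0.477, 0.022, 1.555, -0.011, 1.109, -0.083], TCP at [0.283, -0.613, 0.193] pointing down, gripper open.
Joint ranges: [-2.96, 2.96], [-0.34, 2.1], [-1.41, 1.46], [0.24, 2.44], [-1.37, 4.51], [0.17, 1.92], [-2.96, 2.96]. Speed limits (rad/s): [2.39, 2.39, 3.14, 3.14, 3.14, 3.14, 3.14].

### API

Orientations are given as a unit quaternion [w, x, y, z].
In Python, from station import monitor, cams, bot, finder gives the robot as it stands.
- The arm moves only by the tool jog_arm, never from a script. Its argument "plan" is a list of rows, each an object of numbers: "x", "y", "z": the shift along the tool's x, y, z as a fraction of full scale; "wx", "wy", "wz": the turn, a rotation vector about the tool's x, y, z as a fraction of full scale. A call has 1 to 12 rows; each row is the pose to reach, as a shift and turn from the pose measured when the call began, along the tool's axes at that moment, turning the shorter way round; what a row does not reach only later rows make up. Full scale, the value 1, is 20 cm for a shift and 180 degrees for a turn. A row lasts 1/12 s, in which the tool goes at most 41.7 mm and 7.16 degrees, less where a joint would pass 70% of its speed; a pose out of reach is approached as far as the arm can. A call with a number of a shift or a turn outside -1 to 1 is refused whole. A call with a gripper value outside its range is refused whole. "hand" is the opening, from -1 (shut) to 1 (fully open), set as the call begins (left out, the last holds). The fingers move at their own pace and stop on an object; "grip_force" is the grip in N (left out, the last holds). Time passes only in rows, so rows that repeat a pose let the fingers close. It gives the time, the measured TCP pose, the force and the opening at its end, in the units of the state.
- monitor.get_obs(): the state, without advancing time (a new reading comes with each control period).
- cams.read_camera(name): name is "scene" or "top"; returns the picture (384x512x3 uint8, red, green, blue); there is no depth.
- cams.get_calibration(name): a dict with "fx", "fy", "cx", "cy" (pixels), "extrinsics" (4x4, takes a point from world to camera coordinates). Camera axes: x right, y down, z forward; pixel columns grow to the right and rows downward; lengths in m; the calibration is good to about 2 mm. A picture is of the moment at which its call begins. get_calibration takes no time and is no camera call.
- bot.hand_in(): hands the job in, once; it reports no verdict.
Trained networks look in the newest picture that a camera, given by its name, has taken for a name from the list of things; names that differ only in an ending like _2 or _b are one class to them, and where a whole thing is asked for, a point or a joint stands for the part that bears it (a point fixed in the world has none). Each returns a list of dicts, best first, with "confidence" (0 to 1); they miss things now and then, are a little off and sometimes report something else, mostly with a low value. They report only what shows in the picture. A call takes as long as a camera call.
- finder.find_in(camera, target): "bbox" ([left, top, width, height] in pixels, round what is visible of it).
- finder.place_of(camera, target): "location" ([column, row] in pixels: a listed point, or the origin of a listed thing).
The state is a dict: "t": time; "q": joint angles; "joint_vel": joint speeds; "joint_torque": joint torques, N m; "eef_pos": TCP position; "tool_rot": TCP orientation; "contact_force": force on the tool from outside, world axes, zero at the start; "torque": the same for the moment, N m; "gripper_width": opening from 0.0 (shut) to 1.0 (fully open).
Only numpy, scipy, OpenCV 4.12 (cv2) and the standard library are available. Lean on these libraries where they do the work, as an engineer would, in place of code of your own. Each camera call takes 0.05 s, during which the arm holds its last target. There are 200 camera calls.

### The job

The wind-up load timer has been knocked over and lies on its back on the laundry counter. Stand it upright in the middle of the sheet on the order clipboard, square to the board, and let go of it; then wind its dial clockwise to 30 minutes, holding the timer down as you turn so that it stays square on its spot instead of spinning round with the knob. Leave everything else on the counter where it is.

Things in the scene. Friction and masses are not known exactly. Their poses are not given: they have to be found in the camera images.
- timer: Wind-up timer, about 0.3 kg: white box 80 (its x) by 62 (y) by 40 high including four 3 mm rubber feet, 12 across, at 31 by 23 from the middle, silver bar knob on top, 64 high in all. Origin: centre of underside. +z points out through the knob, -x is the front (four dark slots), +x the flat back. It starts lying on its back, front up, +z level and pointing roughly away from the robot, origin 40 above the counter.
- case_mid (a point): The middle of the timer's box, 22 above its underside; axes as the timer. The timer slides easily on its feet: if the knob is turned with no weight on it the whole timer turns along; 8 to 15 N of downward press on the knob holds it still.
- dial (a joint): Setting, rad: 0 at zero minutes, grows clockwise seen from above, 0.1047 a minute: 30 minutes is 3.14. Starts at 2 to 8 minutes, stops at 57, stiff (0.16 N m), stays where left. Pointer: black line on the knob. Twelve dark five-minute ticks on the case round the knob, quarter hours bolder: zero is the double tick at the timer's back (+x), 15 at its -y, 30 at the front (-x).
- knob_grip (a point): Middle of the knob's bar, on its axis, 55 above the timer's underside. x runs along the bar to the pointer end, z along the axis. The bar is 42 long, 12 thick, 18 high, half of it above this point. It stands on a round skirt 47 across and 5 thick that turns with it; the skirt's top, 9 below this point, can be pressed on with the fingertips.
- clipboard: The order clipboard, fixed to the counter: brown board 235 (its x) by 165 (y), 4 thick, with a ruled paper sheet and, at its +x end (towards the robot's left), a steel clip 100 wide, up to 20 high, which takes the last 35 of the board. Origin: centre of its underside.
- sheet_mid (a point): The middle of the clipboard's clear sheet, on its upper face, 15 from the board's centre away from the clip; axes as the clipboard.
- scoop_cup: Bystander: clear plastic measuring cup, 68 wide, 55 high. Origin: centre of its underside.
- brush: Bystander: white laundry brush with a handle, 190 long along its x, lying on the right. Origin at its underside.
- detergent: Bystander: white detergent bottle, 90 wide, 210 high. Origin: centre of its underside.
- softener: Bystander: blue softener bottle, 72 wide, 180 high. Origin: centre of its underside.
- sheet_carton: Bystander: cardboard carton, 75 (x) by 125 (y) by 100 high. Origin: centre of its underside.
- peg_jar: Bystander: glass jar with a steel lid, 84 wide, 115 high. Origin: centre of its underside.
- lint_roller: Bystander: lint roller lying on the left, along its x: a roll 105 long and 48 thick from its origin to +x, a flat handle reaching 125 to -x. Origin at its underside, at the near end of the roll.
- coin_tray: Bystander: black coin tray on the right, 100 (x) by 150 (y), 22 high. Origin: centre of its underside.

How it is judged:
By the outcome, as a careful person would: the job done as asked, in the order asked, and still so for the second after the job is handed in, with the robot touching nothing.
It also fails if it takes over 72 s, if anything falls off the work surface, if the arm or the gripper's body presses on something with over 40 N, if the wrist force passes 120 N, or if a joint passes its speed limit or range.

## Working session

There is one attempt and no reset: what is moved stays moved. The work goes in short steps, Python scripts to look and compute and a tool call to move; the robot and the scene stay as the last step left them, time stands still between calls to the robot, and variables do not carry over. Pictures are saved under pics/ and viewed, about 8 in all and at most 12, crops included, and the job is handed in when it is done.

Besides the shell and the picture viewer there is one more tool, called after ">>>" in YAML: its name, and indented under it one key for each argument. jog_arm: Moves the arm, as the interface text tells. Shift numbers are shares of 20 cm and turn numbers shares of 180 degrees, none past 1 either way. Its arguments: {"type":"object","properties":{"plan":{"type":"array","items":{"type":"object","properties":{"x":{"type":"number","minimum":-1,"maximum":1},"y":{"type":"number","minimum":-1,"maximum":1},"z":{"type":"number","minimum":-1,"maximum":1},"wx":{"type":"number","minimum":-1,"maximum":1},"wy":{"type":"number","minimum":-1,"maximum":1},"wz":{"type":"number","minimum":-1,"maximum":1}}}},"hand":{"type":"number"},"grip_force":{"type":"number"}},"required":["plan"]}

```bash
mkdir -p pics; cat > h.py <<'E'
from station import monitor, cams, bot, finder
import numpy as np, cv2
from scipy.spatial.transform import Rotation as R
def cal(n):
    c=cams.get_calibration(n); K=np.array([[c['fx'],0,c['cx']],[0,c['fy'],c['cy']],[0,0,1]]); return K,np.array(c['extrinsics'])
def ray(n,uv,z):
    K,E=cal(n); d=E[:3,:3].T@np.linalg.solve(K,[uv[0],uv[1],1]); o=-E[:3,:3].T@E[:3,3]
    return o+d*(z-o[2])/d[2]
def proj(n,P):
    K,E=cal(n); P=np.atleast_2d(P); c=P@E[:3,:3].T+E[:3,3]; p=c@K.T; return p[:,:2]/p[:,2:]
def snap(n,f,crop=None,s=1):
    im=cams.read_camera(n)[:,:,::-1].copy()
    if crop: a,b,c,d=crop; im=im[b:d,a:c]
    cv2.imwrite('pics/'+f,cv2.resize(im,None,fx=s,fy=s,interpolation=cv2.INTER_CUBIC))
def rot(): 
    o=monitor.get_obs(); w,x,y,z=o['tool_rot']; return np.array(o['eef_pos']),R.from_quat([x,y,z,w])
def mv(p,Rm):
    "row numbers to reach TCP p, rotation Rm (Rotation)"
    p0,R0=rot(); d=R0.inv().apply(np.array(p)-p0)/.2; w=(R0.inv()*Rm).as_rotvec()/np.pi
    return np.round(d,4),np.round(w,4)
def st():
    o=monitor.get_obs(); print({k:np.round(o[k],4).tolist() for k in o if k in('t','q','eef_pos','tool_rot','contact_force','torque','gripper_width')})
E
python3 - <<'E'
from h import *
snap('scene','s0.png'); snap('top','t0.png')
for n in('scene','top'):
    K,E=cal(n); print(n,K[0,0],'cam at',np.round(-E[:3,:3].T@E[:3,3],3))
    for t in('timer','case_mid','knob_grip','sheet_mid','clipboard'):
        r=finder.place_of(n,t)[:2]; print(t,[(np.round(a['location'],1).tolist(),round(a['confidence'],2)) for a in r])
z={'timer':.04,'case_mid':.04,'knob_grip':.04,'sheet_mid':.004,'clipboard':0}
st()
E
```

```text
scene 353.17811910586346 cam at [ 1.2   -0.686  0.89 ]
timer [([194.9, 230.7], 0.89)]
case_mid [([128.2, 238.2], 0.69), ([202.8, 230.3], 0.62)]
knob_grip [([284.5, 167.9], 0.62), ([207.0, 237.6], 0.56)]
sheet_mid [([286.7, 166.1], 0.89)]
clipboard [([287.7, 165.4], 0.61)]
top 445.40918201392543 cam at [ 0.288 -0.008  1.48 ]
timer [([334.4, 203.0], 0.67)]
case_mid [([334.5, 194.0], 0.92)]
knob_grip [([337.7, 182.3], 0.64), ([196.9, 146.4], 0.32)]
sheet_mid [([191.0, 215.6], 0.76)]
clipboard [([185.5, 213.1], 0.91)]
{'t': 0.6, 'q': [1.0309, 0.477, 0.0224, 1.5554, -0.0115, 1.1093, -0.0831], 'eef_pos': [0.2825, -0.6131, 0.1928], 'tool_rot': [0.0, 0.9768, 0.2142, 0.0], 'contact_force': [-0.5913, -0.4985, 0.1004], 'torque': [-0.0609, -0.0012, -0.0165], 'gripper_width': 0.9994}
```

View pics/s0.png

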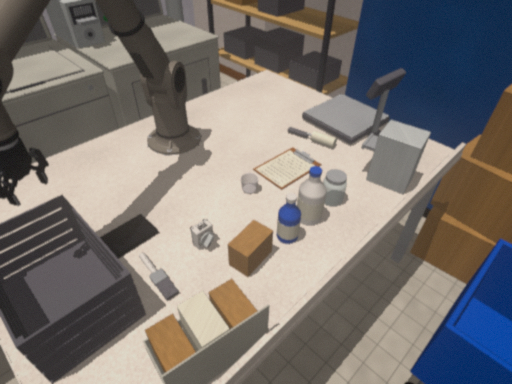

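View pics/t0.png

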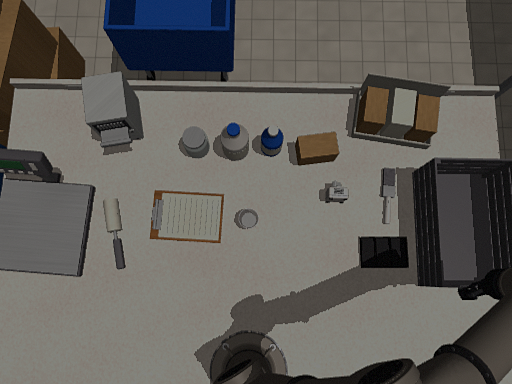

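Scene: timer at (202,234), clipboard at (287,167). Top: timer at (337,191), clipboard at (187,216) with its clip at the left, cup at (247,219). Next I'll zoom in and measure both.

```bash
python3 - <<'E'
from h import *
a=cams.read_camera('top')[:,:,::-1]; b=cams.read_camera('scene')[:,:,::-1]
c=[cv2.resize(i,(400,300),interpolation=cv2.INTER_CUBIC) for i in (a[170:215,308:368],a[180:255,140:240],b[210:255,175:235],b[140:200,245:325])]
cv2.imwrite('pics/z.png',np.vstack([np.hstack(c[:2]),np.hstack(c[2:])]))
hsv=cv2.cvtColor(a,cv2.COLOR_BGR2HSV)[180:255,140:240]
m=((hsv[...,1]>110)&(hsv[...,0]<25)).astype(np.uint8)
m=cv2.morphologyEx(m,cv2.MORPH_OPEN,np.ones((2,2)))
n,l,s,_=cv2.connectedComponentsWithStats(m); k=1+s[1:,4].argmax()
pts=np.argwhere(l==k)[:,::-1]+[140,180]
r=cv2.minAreaRect(np.array([ray('top',p,.004)[:2]*1000 for p in pts],np.float32)); print('board rect',r)
print('clipboard',ray('top',[185.5,213.1],0),'sheet',ray('top',[191,215.6],.004),ray('scene',[286.7,166.1],.004))
for n,u in(('top',[334.4,203]),('top',[334.5,194]),('top',[337.7,182.3]),('scene',[194.9,230.7]),('scene',[202.8,230.3]),('scene',[207,237.6])): print(n,u,ray(n,u,.04))
E
```

```text
board rect ((551.5911254882812, 302.25421142578125), (27.394153594970703, 47.11655044555664), 0.9720739126205444)
clipboard [0.49539798 0.22070911 0.        ] sheet [0.48673303 0.20132937 0.004     ] [0.48323748 0.21397777 0.004     ]
top [334.4, 203] [ 0.53148179 -0.27148998  0.04      ]
top [334.5, 194] [ 0.56146585 -0.27234262  0.04      ]
top [337.7, 182.3] [ 0.60096468 -0.2835915   0.04      ]
scene [194.9, 230.7] [ 0.53271218 -0.28609565  0.04      ]
scene [202.8, 230.3] [ 0.54885369 -0.26703381  0.04      ]
scene [207, 237.6] [ 0.58202945 -0.2766493   0.04      ]
```

View pics/z.png

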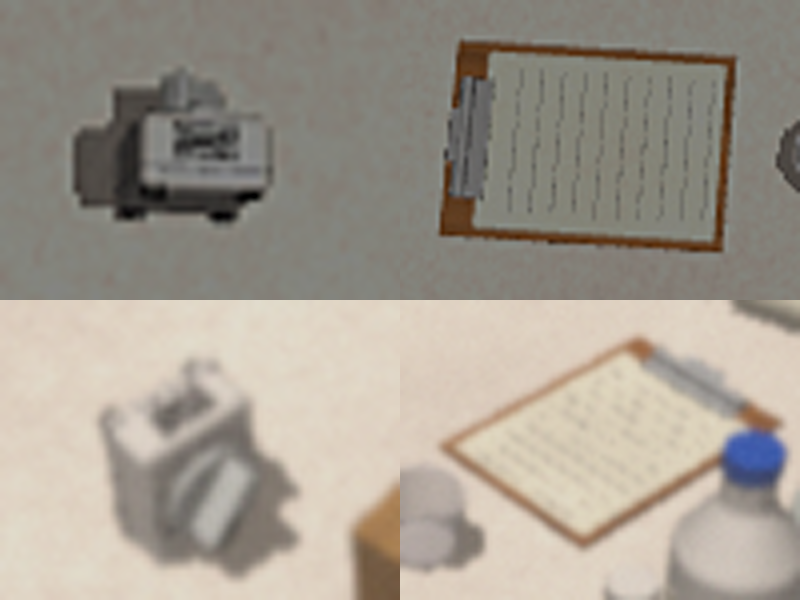

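```bash
python3 - <<'E'
from h import *
from scipy.optimize import least_squares as ls
B=[[460,42],[735,57],[722,250],[441,234]]
W=np.array([ray('top',[(x-400+.5)/4-.5+140,(y+.5)/4-.5+180],.004)[:2] for x,y in B]); print(W)
def fb(p):
    X=np.array([[.1175,-.0825],[-.1175,-.0825],[-.1175,.0825],[.1175,.0825]]); c,s=np.cos(p[2]),np.sin(p[2])
    return (X@np.array([[c,s],[-s,c]])+p[:2]-W)
r=ls(lambda p:fb(p).ravel(),[.5,.2,1.57]); print('board',r.x,np.degrees(r.x[2]),'resid',np.round(fb(r.x)*1e3,1).tolist())
c,s=np.cos(r.x[2]),np.sin(r.x[2]); print('sheet',r.x[:2]-.015*np.array([c,s]))
T=np.array([[140,112],[269,115],[267,199],[139,190]])
P=np.array([ray('top',[(x+.5)/6.667-.5+308,(y+.5)/6.667-.5+170],.08)[:2] for x,y in T]); print(P)
Z=np.array([[.040,.031],[.040,-.031],[.003,-.031],[.003,.031]])
def ft(p):
    c,s=np.cos(p[2]),np.sin(p[2]); return Z@np.array([[c,s],[-s,c]])+p[:2]-P
r=ls(lambda p:ft(p).ravel(),[.53,-.27,0]); print('timer o',r.x,np.round(ft(r.x)*1e3,1).tolist())
K=np.array([.055*np.cos(r.x[2])+r.x[0],.055*np.sin(r.x[2])+r.x[1],.04]);print('knob',proj('top',K),proj('scene',K))
E
```

```text
[[0.57130279 0.32796876]
 [0.56236531 0.09535167]
 [0.40015124 0.10131932]
 [0.40931199 0.33423222]]
board [0.48578283 0.21471799 1.53231647] 87.7952667575893 resid [[1.4, 1.0], [1.3, -1.2], [-1.3, -0.8], [-1.4, 1.1]]
sheet [0.48520578 0.1997291 ]
[[ 0.57843137 -0.24646755]
 [ 0.57800806 -0.30839744]
 [ 0.53700117 -0.30649162]
 [ 0.54033116 -0.24541696]]
timer o [ 0.53695422 -0.27599681 -0.03240449] [[-0.5, 0.2], [-2.1, 0.1], [1.9, -0.6], [0.6, 0.3]]
knob [[335.98768346 184.95094564]] [[208.72264483 239.53486371]]
```

```bash
cat >> h.py <<'E'
O=np.array([.537,-.276,.04]); TY=-.0324
def lying(a,back,yaw=TY,o=O,zc=.022):
    f=np.array([np.cos(yaw),np.sin(yaw),0]); l=np.array([-f[1],f[0],0]); Z=np.array([0,0,1.]); a=np.radians(a)
    z=-f*np.sin(a)-Z*np.cos(a); y=-l; x=np.cross(y,z)
    return o+zc*f+(.019-back)*z, R.from_matrix(np.c_[x,y,z])
E
python3 - <<'E'
from h import *
print(mv(*lying(45,.15)), mv(rot()[0]+[0,0,.12],rot()[1]))
p,Q=lying(45,.15); print(p,Q.as_matrix())
E
```

```text
(array([ 2.3735, -0.7415,  0.301 ]), array([ 0.058 , -0.2454,  0.14  ])) (array([-0.e+00,  1.e-04, -6.e-01]), array([0., 0., 0.]))
[ 0.65157083 -0.27971339  0.13263099] [[ 0.70673567 -0.03239433 -0.70673567]
 [-0.02290625 -0.99947517  0.02290625]
 [-0.70710678  0.         -0.70710678]]
```

>>> jog_arm:
  plan:
    - {"z": -0.2}
    - {"z": -0.4}
    - {"z": -0.6}
    - {"x": 0.2,"z": -0.6}
    - {"x": 0.4,"y": -0.1,"z": -0.6}
    - {"x": 0.6,"y": -0.2,"z": -0.6}
    - {"x": 0.8,"y": -0.3,"z": -0.6}
    - {"x": 1,"y": -0.4,"z": -0.6}
    - {"x": 1,"y": -0.4,"z": -0.6}
  hand: 1

```text
invalid input at $.plan[0]: expected keys x, y, z, wx, wy, wz
```

```bash
python3 - <<'E'
from h import *
st(); print(mv(*lying(45,.18)))
E
```

```text
{'t': 0.7, 'q': [1.0309, 0.4769, 0.0224, 1.5554, -0.0115, 1.1093, -0.0831], 'eef_pos': [0.2825, -0.6131, 0.1929], 'tool_rot': [0.0, 0.9768, 0.2142, 0.0], 'contact_force': [0.7516, 0.6939, 0.1733], 'torque': [-0.0109, -0.0273, -0.0143], 'gripper_width': 0.9993}
(array([ 2.4683, -0.694 ,  0.195 ]), array([ 0.058 , -0.2454,  0.14  ]))
```

All keys are required.

>>> jog_arm:
  plan:
    - {"x": 0,"y": 0,"z": -0.2,"wx": 0,"wy": 0,"wz": 0}
    - {"x": 0,"y": 0,"z": -0.4,"wx": 0,"wy": 0,"wz": 0}
    - {"x": 0,"y": 0,"z": -0.6,"wx": 0,"wy": 0,"wz": 0}
    - {"x": 0.2,"y": 0,"z": -0.6,"wx": 0,"wy": 0,"wz": 0}
    - {"x": 0.4,"y": -0.1,"z": -0.6,"wx": 0,"wy": 0,"wz": 0}
    - {"x": 0.6,"y": -0.2,"z": -0.6,"wx": 0,"wy": 0,"wz": 0.04}
    - {"x": 0.8,"y": -0.3,"z": -0.6,"wx": 0,"wy": 0,"wz": 0.08}
    - {"x": 1,"y": -0.4,"z": -0.6,"wx": 0,"wy": 0,"wz": 0.12}
    - {"x": 1,"y": -0.4,"z": -0.6,"wx": 0,"wy": 0,"wz": 0.14}
  hand: 1

```text
t: 1.45
eef_pos: [0.4359, -0.4505, 0.3131]
tool_rot: [-0.001, 1.0, -0.003, 0.001]
contact_force: [1.6, 0.4, 0.3]
gripper_width: 0.996
```

```bash
python3 - <<'E'
from h import *
st(); print(mv(*lying(45,.18)))
E
```

```text
{'t': 1.45, 'q': [0.6909, 0.3142, 0.018, 1.522, -0.0096, 1.305, -0.8662], 'eef_pos': [0.4359, -0.4505, 0.3131], 'tool_rot': [-0.0013, 1.0, -0.003, 0.0013], 'contact_force': [1.6002, 0.3831, 0.2895], 'torque': [0.0143, -0.0459, -0.0358], 'gripper_width': 0.9965}
(array([ 1.1772, -0.8553,  0.8015]), array([ 0.0025, -0.2508,  0.0083]))
```

>>> jog_arm:
  plan:
    - {"x": 0.15,"y": -0.1,"z": 0,"wx": 0,"wy": -0.03,"wz": 0}
    - {"x": 0.3,"y": -0.2,"z": 0,"wx": 0,"wy": -0.06,"wz": 0}
    - {"x": 0.45,"y": -0.3,"z": 0,"wx": 0,"wy": -0.09,"wz": 0}
    - {"x": 0.6,"y": -0.4,"z": 0,"wx": 0,"wy": -0.12,"wz": 0}
    - {"x": 0.75,"y": -0.5,"z": 0,"wx": 0,"wy": -0.15,"wz": 0}
    - {"x": 0.9,"y": -0.6,"z": 0,"wx": 0,"wy": -0.18,"wz": 0}
    - {"x": 1,"y": -0.7,"z": 0.1,"wx": 0,"wy": -0.21,"wz": 0}
    - {"x": 1,"y": -0.8,"z": 0.2,"wx": 0,"wy": -0.25,"wz": 0}
    - {"x": 1,"y": -0.855,"z": 0.4,"wx": 0,"wy": -0.25,"wz": 0}
    - {"x": 1,"y": -0.855,"z": 0.4,"wx": 0,"wy": -0.25,"wz": 0}

```text
t: 2.28
eef_pos: [0.6325, -0.2837, 0.281]
tool_rot: [0.015, 0.963, 0.022, -0.268]
contact_force: [8.6, 19.7, -12.6]
gripper_width: 0.997
```

```bash
python3 - <<'E'
from h import *
st(); print(mv(*lying(45,.10)),mv(*lying(45,.0)))
E
```

```text
{'t': 2.2833, 'q': [0.0289, 0.8552, 0.5182, 0.9243, -0.1111, 1.9132, -1.0548], 'eef_pos': [0.6325, -0.2837, 0.281], 'tool_rot': [0.015, 0.9631, 0.0224, -0.2679], 'contact_force': [8.6391, 19.7354, -12.6238], 'torque': [1.262, -1.4197, -0.6447], 'gripper_width': 0.9974}
(array([ 0.4057, -0.0456,  0.8271]), array([ 0.0207, -0.0773,  0.0177])) (array([ 0.2865, -0.0811,  1.3114]), array([ 0.0207, -0.0773,  0.0177]))
```

```bash
python3 - <<'E'
from h import *
for a in(35,40):print(mv(*lying(a,.10)))
E
```

```text
(array([ 0.3361, -0.0493,  0.816 ]), array([ 0.0191, -0.0218,  0.0194]))
(array([ 0.3711, -0.0473,  0.82  ]), array([ 0.0199, -0.0495,  0.0186]))
```

>>> jog_arm:
  plan:
    - {"x": 0.1,"y": 0,"z": 0.2,"wx": 0.0,"wy": 0,"wz": 0.0}
    - {"x": 0.2,"y": 0,"z": 0.4,"wx": 0.01,"wy": -0.01,"wz": 0.01}
    - {"x": 0.3,"y": -0.03,"z": 0.6,"wx": 0.02,"wy": -0.03,"wz": 0.018}
    - {"x": 0.4,"y": -0.045,"z": 0.8,"wx": 0.02,"wy": -0.05,"wz": 0.018}
    - {"x": 0.405,"y": -0.045,"z": 0.825,"wx": 0.02,"wy": -0.077,"wz": 0.018}
    - {"x": 0.405,"y": -0.045,"z": 0.825,"wx": 0.02,"wy": -0.077,"wz": 0.018}
    - {"x": 0.405,"y": -0.045,"z": 0.825,"wx": 0.02,"wy": -0.077,"wz": 0.018}

```text
t: 2.87
eef_pos: [0.6139, -0.2775, 0.0923]
tool_rot: [-0.006, 0.922, -0.014, -0.386]
contact_force: [0.1, -0.1, 0.9]
gripper_width: 1.001
```

```bash
python3 - <<'E'
from h import *
st(); print(mv(*lying(45,.10)),mv(*lying(45,.0)))
E
```

```text
{'t': 2.8667, 'q': [0.0684, 1.1403, 0.4673, 0.8987, -0.1392, 1.9153, -1.1504], 'eef_pos': [0.6139, -0.2775, 0.0923], 'tool_rot': [-0.0063, 0.9224, -0.0144, -0.3859], 'contact_force': [0.1458, -0.1184, 0.9009], 'torque': [-0.0606, -0.6047, -0.0179], 'gripper_width': 1.0013}
(array([-0.0092,  0.0052, -0.0259]), array([0.0001, 0.0022, 0.0003])) (array([-0.0057,  0.0051,  0.4741]), array([0.0001, 0.0022, 0.0003]))
```

>>> jog_arm:
  plan:
    - {"x": -0.006,"y": 0.005,"z": 0.1,"wx": 0,"wy": 0.002,"wz": 0}
    - {"x": -0.006,"y": 0.005,"z": 0.2,"wx": 0,"wy": 0.002,"wz": 0}
    - {"x": -0.006,"y": 0.005,"z": 0.3,"wx": 0,"wy": 0.002,"wz": 0}
    - {"x": -0.006,"y": 0.005,"z": 0.4,"wx": 0,"wy": 0.002,"wz": 0}
    - {"x": -0.006,"y": 0.005,"z": 0.475,"wx": 0,"wy": 0.002,"wz": 0}
    - {"x": -0.006,"y": 0.005,"z": 0.475,"wx": 0,"wy": 0.002,"wz": 0}
    - {"x": -0.006,"y": 0.005,"z": 0.475,"wx": 0,"wy": 0.002,"wz": 0}

```text
t: 3.45
eef_pos: [0.5475, -0.2772, 0.0314]
tool_rot: [-0.006, 0.925, -0.015, -0.38]
contact_force: [1.0, -0.1, 0.5]
gripper_width: 1.003
```

```bash
python3 - <<'E'
from h import *
st(); print(mv(*lying(45,0)))
a=cams.read_camera('scene')[:,:,::-1][190:265,155:255]; b=cams.read_camera('top')[:,:,::-1][160:220,300:380]
cv2.imwrite('pics/g.png',np.hstack([cv2.resize(i,(400,300),interpolation=cv2.INTER_CUBIC) for i in(a,b)]))
E
```

```text
{'t': 3.45, 'q': [0.0405, 1.0839, 0.459, 1.1785, -0.1284, 1.6842, -1.1399], 'eef_pos': [0.5475, -0.2772, 0.0314], 'tool_rot': [-0.0057, 0.925, -0.015, -0.3796], 'contact_force': [0.9677, -0.1225, 0.5183], 'torque': [-0.0632, -0.7435, -0.045], 'gripper_width': 1.0029}
(array([ 0.01  , -0.0044,  0.0241]), array([ 0.0003, -0.0021, -0.0001]))
```

View pics/g.png

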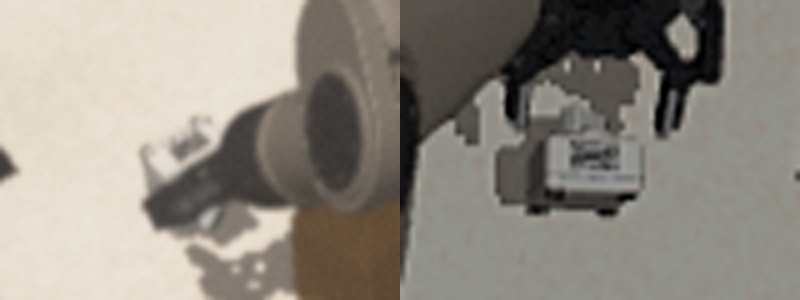

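The fingers straddle the timer: tips show in the top view at about (403,186) and (433,187), around the box at (418,193). I'll check the tip depth by projection.

```bash
python3 - <<'E'
from h import *
p,Q=rot()
for s in(-1,1):
  for d in(0,-.013,-.032):
    for y in (.0425,.057):
      w=p+Q.apply([0,s*y,d]); u=proj('top',w)[0]; v=proj('scene',w)[0]
      print(s,d,y,'top crop',np.round((u-[300,160])*5+[400,0]),'scene crop',np.round((v-[155,190])*4))
E
```

```text
-1 0 0.0425 top crop [513. 190.] scene crop [224. 149.]
-1 0 0.057 top crop [491. 189.] scene crop [238. 140.]
-1 -0.013 0.0425 top crop [515. 174.] scene crop [230. 147.]
-1 -0.013 0.057 top crop [493. 173.] scene crop [245. 138.]
-1 -0.032 0.0425 top crop [519. 150.] scene crop [239. 145.]
-1 -0.032 0.057 top crop [497. 149.] scene crop [254. 136.]
1 0 0.0425 top crop [642. 196.] scene crop [138. 203.]
1 0 0.057 top crop [664. 197.] scene crop [122. 213.]
1 -0.013 0.0425 top crop [645. 180.] scene crop [143. 202.]
1 -0.013 0.057 top crop [667. 181.] scene crop [128. 212.]
1 -0.032 0.0425 top crop [649. 156.] scene crop [151. 200.]
1 -0.032 0.057 top crop [672. 157.] scene crop [136. 210.]
```

```bash
python3 - <<'E'
from h import *
a=cams.read_camera('scene')[:,:,::-1][200:260,160:240].copy(); b=cams.read_camera('top')[:,:,::-1][160:220,300:380].copy()
a,b=[cv2.resize(i,(800,600),interpolation=cv2.INTER_CUBIC)[:,50:650] for i in(a,b)]
p,Q=rot(); st()
for s in(-1,1):
  for d in(0,-.019):
      w=p+Q.apply([0,s*.05,d])
      for im,n,o in((a,'scene',[160,200]),(b,'top',[300,160])):
        u=(proj(n,w)[0]-o+.5)*10-[50,0]; cv2.circle(im,tuple(int(k) for k in u),6,(0,0,255) if d==0 else (0,255,0),2)
cv2.imwrite('pics/g2.png',cv2.resize(np.hstack([a,b]),(800,400)))
E
```

```text
{'t': 3.65, 'q': [0.0403, 1.0885, 0.4579, 1.1772, -0.1285, 1.6834, -1.14], 'eef_pos': [0.5474, -0.2767, 0.0286], 'tool_rot': [-0.0057, 0.9245, -0.0143, -0.3809], 'contact_force': [-0.1599, 0.5657, 0.3368], 'torque': [-0.0269, -0.7731, 0.0353], 'gripper_width': 0.9992}
```

View pics/g2.png

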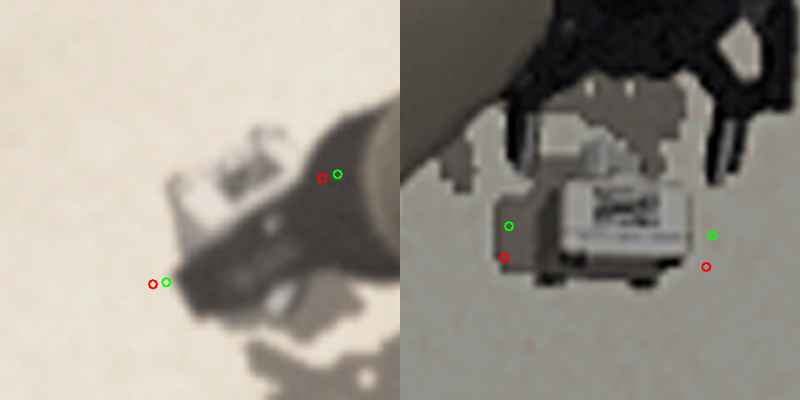

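```bash
python3 - <<'E'
from h import *
ut=np.array([(718-400)/6.667+5+300-.5, 182/6.667+160-.5]); us=np.array([192/6.667+5+160-.5,293/6.667+200-.5])
from scipy.optimize import least_squares as ls
r=ls(lambda w:np.r_[proj('top',w)[0]-ut,proj('scene',w)[0]-us],[.55,-.33,.03]); print(ut,us,r.x,r.fun)
p,Q=rot(); print('tool frame mm',Q.inv().apply(r.x-p)*1e3)
E
```

```text
[352.19761512 186.79863507] [193.29856007 243.44780261] [ 0.58304522 -0.32798211  0.05568295] [ 0.14053263  0.09672412  0.15744629 -0.00943081]
tool frame mm [  7.34914977  50.13905732 -45.45212152]
```

```bash
python3 - <<'E'
from h import *
w,x,y,z=0,.9768,.2142,0; Q=R.from_quat([x,y,z,w]); p=np.array([.2825,-.6131,.1928])
a=cv2.imread('pics/s0.png')[130:220,0:80]; b=cv2.imread('pics/t0.png')[250:340,432:512]
out=[]
for im,n,o in((a,'scene',[0,130]),(b,'top',[432,250])):
    im=cv2.resize(im,None,fx=5,fy=5,interpolation=cv2.INTER_CUBIC)
    for s in(-1,1):
      for d,c in((0,(0,0,255)),(-.013,(0,255,0)),(-.045,(255,0,0))):
        u=(proj(n,p+Q.apply([0,s*.05,d]))[0]-o+.5)*5; cv2.circle(im,tuple(int(k) for k in u),4,c,1)
    out.append(im)
cv2.imwrite('pics/g3.png',np.hstack(out))
E
```

```text
(no output)
```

View pics/g3.png

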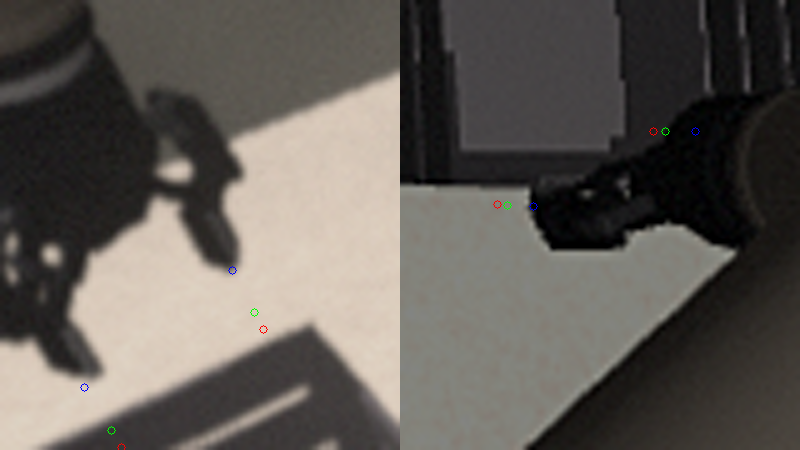

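>>> jog_arm:
  plan:
    - {"x": 0,"y": 0,"z": 0.04,"wx": 0,"wy": 0,"wz": 0}
    - {"x": 0,"y": 0,"z": 0.08,"wx": 0,"wy": 0,"wz": 0}
    - {"x": 0,"y": 0,"z": 0.12,"wx": 0,"wy": 0,"wz": 0}
    - {"x": 0,"y": 0,"z": 0.15,"wx": 0,"wy": 0,"wz": 0}
    - {"x": 0,"y": 0,"z": 0.15,"wx": 0,"wy": 0,"wz": 0}
    - {"x": 0,"y": 0,"z": 0.15,"wx": 0,"wy": 0,"wz": 0}
    - {"x": 0,"y": 0,"z": 0.15,"wx": 0,"wy": 0,"wz": 0}

```text
t: 4.23
eef_pos: [0.5264, -0.2761, 0.0073]
tool_rot: [-0.006, 0.924, -0.014, -0.381]
contact_force: [-0.2, -1.2, -0.5]
gripper_width: 1.002
```

```bash
python3 - <<'E'
from h import *
st(); print(getattr(bot,'grasp_offset',None))
a=cams.read_camera('scene')[:,:,::-1][200:260,160:240].copy(); b=cams.read_camera('top')[:,:,::-1][160:220,300:380].copy()
a,b=[cv2.resize(i,(800,600),interpolation=cv2.INTER_CUBIC)[:,50:650] for i in(a,b)]
cv2.imwrite('pics/g4.png',cv2.resize(np.hstack([a,b]),(800,400)))
E
```

```text
{'t': 4.2333, 'q': [0.0362, 1.0846, 0.4536, 1.2472, -0.1275, 1.6183, -1.138], 'eef_pos': [0.5264, -0.2761, 0.0073], 'tool_rot': [-0.0056, 0.9245, -0.0143, -0.3809], 'contact_force': [-0.2242, -1.2197, -0.528], 'torque': [-0.0309, -0.6874, 0.0154], 'gripper_width': 1.0021}
0.0187
```

View pics/g4.png

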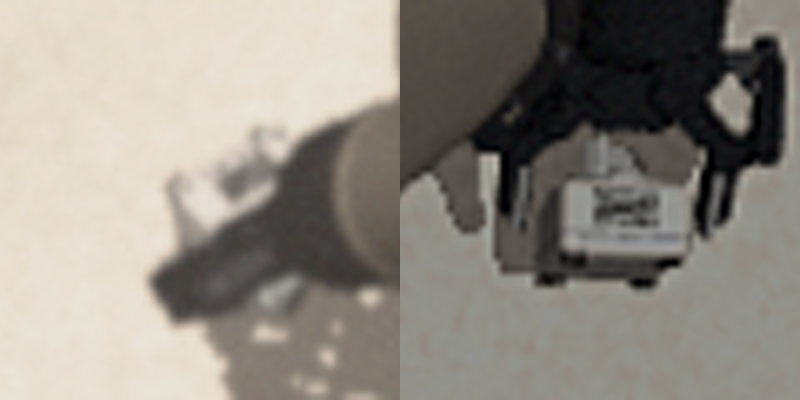

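The tips now sit level with the middle of the box (right one at top-crop (710,235)) and nothing is touching. The reported TCP seems to lie about 32 mm beyond the shut tips, so I'll allow for that. I'll go 7 mm further and close.

>>> jog_arm:
  plan:
    - {"x": 0,"y": 0,"z": 0.035,"wx": 0,"wy": 0,"wz": 0}
    - {"x": 0,"y": 0,"z": 0.035,"wx": 0,"wy": 0,"wz": 0}
    - {"x": 0,"y": 0,"z": 0.035,"wx": 0,"wy": 0,"wz": 0}
    - {"x": 0,"y": 0,"z": 0.035,"wx": 0,"wy": 0,"wz": 0}

```text
t: 4.67
eef_pos: [0.5216, -0.276, 0.0024]
tool_rot: [-0.006, 0.925, -0.014, -0.381]
contact_force: [0.4, -0.7, -0.4]
gripper_width: 1.0
```

>>> jog_arm:
  plan:
    - {"x": 0,"y": 0,"z": 0,"wx": 0,"wy": 0,"wz": 0}
    - {"x": 0,"y": 0,"z": 0,"wx": 0,"wy": 0,"wz": 0}
    - {"x": 0,"y": 0,"z": 0,"wx": 0,"wy": 0,"wz": 0}
    - {"x": 0,"y": 0,"z": 0,"wx": 0,"wy": 0,"wz": 0}
    - {"x": 0,"y": 0,"z": 0,"wx": 0,"wy": 0,"wz": 0}
    - {"x": 0,"y": 0,"z": 0,"wx": 0,"wy": 0,"wz": 0}
    - {"x": 0,"y": 0,"z": 0,"wx": 0,"wy": 0,"wz": 0}
    - {"x": 0,"y": 0,"z": 0,"wx": 0,"wy": 0,"wz": 0}
  hand: -1
  grip_force: 50

```text
t: 5.33
eef_pos: [0.522, -0.2762, 0.0027]
tool_rot: [-0.005, 0.925, -0.014, -0.38]
contact_force: [2.5, -0.9, 2.9]
gripper_width: 0.722
```

```bash
python3 - <<'E'
from h import *
st()
# kinematic fit
D=[([1.0309,.477,.0224,1.5554,-.0115,1.1093,-.0831],[.2825,-.6131,.1928],[0,.9768,.2142,0]),
([0.6909,0.3142,0.018,1.522,-0.0096,1.305,-0.8662],[0.4359,-0.4505,0.3131],[-0.0013,1,-0.003,0.0013]),
([0.0684,1.1403,0.4673,0.8987,-0.1392,1.9153,-1.1504],[0.6139,-0.2775,0.0923],[-0.0063,0.9224,-0.0144,-0.3859]),
([0.0403,1.0885,0.4579,1.1772,-0.1285,1.6834,-1.14],[0.5474,-0.2767,0.0286],[-0.0057,0.9245,-0.0143,-0.3809])]
import itertools
best=[]
for s in itertools.product([1,-1],repeat=7):
  for b in (0,np.pi):
    M=[]
    for q,p,w in D:
        r=R.identity()
        for i,a in enumerate(q): r=r*R.from_rotvec(s[i]*a*np.array([0,0,1.] if i%2==0 else [0,1.,0]))
        M.append((R.from_quat([w[1],w[2],w[3],w[0]]),R.from_euler('z',b)*r))
    C=M[0][1].inv()*M[0][0]
    best.append((max((m[1]*C*m[0].inv()).magnitude() for m in M),s,b,C.as_rotvec()))
best.sort(key=lambda t:t[0])
for t in best[:4]: print(t)
E
```

```text
{'t': 5.3333, 'q': [0.0355, 1.0836, 0.4527, 1.2619, -0.1271, 1.6033, -1.1376], 'eef_pos': [0.522, -0.2762, 0.0027], 'tool_rot': [-0.0053, 0.9247, -0.0142, -0.3803], 'contact_force': [2.5189, -0.9273, 2.8675], 'torque': [-0.1767, -0.6908, 0.2074], 'gripper_width': 0.7215}
(0.00018742617870834188, (-1, 1, -1, 1, -1, 1, -1), 0, array([2.77222232e-05, 3.82323066e-06, 1.57083041e+00]))
(0.00018742617870834188, (-1, -1, -1, -1, -1, -1, -1), 3.141592653589793, array([ 3.82319505e-06, -2.77219650e-05, -1.57076224e+00]))
(0.27323978603087146, (-1, 1, -1, 1, 1, 1, -1), 0, array([-0.01476873,  0.01748986,  1.58101128]))
(0.27323978603087146, (-1, -1, -1, -1, 1, -1, -1), 3.141592653589793, array([ 0.01744082,  0.01472733, -1.56046049]))
```

>>> jog_arm:
  plan:
    - {"x": -0.05,"y": 0,"z": -0.05,"wx": 0,"wy": 0,"wz": 0}
    - {"x": -0.15,"y": 0,"z": -0.15,"wx": 0,"wy": 0,"wz": 0}
    - {"x": -0.27,"y": 0,"z": -0.27,"wx": 0,"wy": 0,"wz": 0}
    - {"x": -0.4,"y": 0,"z": -0.4,"wx": 0,"wy": 0,"wz": 0}
    - {"x": -0.5,"y": 0,"z": -0.5,"wx": 0,"wy": 0.03,"wz": 0}
    - {"x": -0.6,"y": 0,"z": -0.6,"wx": 0,"wy": 0.06,"wz": 0}
    - {"x": -0.6,"y": 0,"z": -0.6,"wx": 0,"wy": 0.09,"wz": 0}
    - {"x": -0.6,"y": 0,"z": -0.6,"wx": 0,"wy": 0.12,"wz": 0}
    - {"x": -0.6,"y": 0,"z": -0.6,"wx": 0,"wy": 0.16,"wz": 0}
    - {"x": -0.6,"y": 0,"z": -0.6,"wx": 0,"wy": 0.2,"wz": 0}
    - {"x": -0.6,"y": 0,"z": -0.6,"wx": 0,"wy": 0.25,"wz": 0}
    - {"x": -0.6,"y": 0,"z": -0.6,"wx": 0,"wy": 0.25,"wz": 0}

```text
t: 6.33
eef_pos: [0.5157, -0.2767, 0.1731]
tool_rot: [-0.0, 1.0, -0.018, 0.004]
contact_force: [-1.0, -0.9, -4.2]
gripper_width: 0.72
```

```bash
cat > kin.py <<'E'
import numpy as np
from scipy.spatial.transform import Rotation as R
S=[-1,1,-1,1,-1,1,-1]
D=[([1.0309,.477,.0224,1.5554,-.0115,1.1093,-.0831],[.2825,-.6131,.1928]),
([0.6909,0.3142,0.018,1.522,-0.0096,1.305,-0.8662],[0.4359,-0.4505,0.3131]),
([0.0289,0.8552,0.5182,0.9243,-0.1111,1.9132,-1.0548],[0.6325,-0.2837,0.281]),
([0.0684,1.1403,0.4673,0.8987,-0.1392,1.9153,-1.1504],[0.6139,-0.2775,0.0923]),
([0.0403,1.0885,0.4579,1.1772,-0.1285,1.6834,-1.14],[0.5474,-0.2767,0.0286]),
([0.0362,1.0846,0.4536,1.2472,-0.1275,1.6183,-1.138],[0.5264,-0.2761,0.0073])]
def frames(q):
    r=R.identity(); F=[r.as_matrix()]
    for i,a in enumerate(q): r=r*R.from_rotvec(S[i]*a*np.array([0,0,1.] if i%2==0 else [0,1.,0])); F.append(r.as_matrix())
    return F
# params: h; elbow-upper (x,y,z) in frame after q3 merged; etc.
def A(q):
    F=frames(q)
    return np.c_[F[0][:,2],F[1][:,:2],F[2][:,[0,2]],F[3][:,:2],F[4][:,[0,2]],F[5][:,:2],F[6][:,[0,2]],F[7][:,:2]]
def fit(D,lam=1e-3,prior=None):
    M=np.vstack([A(q) for q,p in D]); y=np.concatenate([p for q,p in D])
    return M,y
E
python3 - <<'E'
from h import *; from kin import *
st(); o=monitor.get_obs(); D.append((o['q'],o['eef_pos']))
M,y=fit(D); n=M.shape[1]
x=np.linalg.solve(M.T@M+1e-6*np.eye(n),M.T@y); print(np.round(x,4)); print(np.round((M@x-y)*1e3,1),np.linalg.svd(M)[1].round(4))
E
```

```text
{'t': 6.3333, 'q': [0.0118, 0.3705, 0.4831, 1.8286, -0.2083, 0.9847, -1.0244], 'eef_pos': [0.5157, -0.2767, 0.1731], 'tool_rot': [-0.0004, 0.9998, -0.0177, 0.0041], 'contact_force': [-0.9795, -0.9112, -4.1576], 'torque': [0.0486, 0.2717, -0.0129], 'gripper_width': 0.7198}
[ 2.870e-01  0.000e+00 -3.030e-02 -1.000e-04  5.430e-01 -3.000e-04
 -3.140e-02  6.000e-04  4.725e-01 -7.000e-04 -9.000e-04  1.000e-04
  3.668e-01  1.000e-04  3.000e-04]
[-0.  0. -0.  0. -0.  0.  0. -0. -0. -0.  0. -0.  0. -0.  0. -0.  0. -0.
 -0. -0.  0.] [6.2581 5.8264 5.2315 1.2664 1.1499 0.8318 0.6528 0.4655 0.3716 0.2249
 0.2103 0.1291 0.0852 0.0454 0.0242]
```

```bash
cat >> kin.py <<'E'
X=np.array([.287,0,-.0303,0,.543,0,-.0314,0,.4725,0,0,0,.3668,0,0]); 
C=R.from_euler('z',np.pi/2)
LO=np.array([-2.96,-.34,-1.41,.24,-1.37,.17,-2.96])+.02; HI=np.array([2.96,2.1,1.46,2.44,4.51,1.92,2.96])-.02
def fk(q): return A(q)@X, R.from_matrix(frames(q)[7])*C
from scipy.optimize import least_squares
def ik(p,Q,q0=None,n=40,seed=0):
    g=np.random.default_rng(seed); best=None
    for k in range(n):
        s=q0 if (q0 is not None and k==0) else g.uniform(LO,HI)
        def f(q):
            pp,QQ=fk(q); return np.r_[(pp-p)*5,(QQ.inv()*Q).as_rotvec(),1e-3*((q-(q0 if q0 is not None else s)))]
        r=least_squares(f,np.clip(s,LO+1e-3,HI-1e-3),bounds=(LO,HI),max_nfev=60)
        e=np.linalg.norm(r.fun[:6])
        if best is None or (e<.01)*(-10)+np.linalg.norm(r.fun)<best[0]: best=((e<.01)*(-10)+np.linalg.norm(r.fun),r.x,e)
    return best
E
python3 - <<'E'
from h import *; from kin import *
q0=np.array(monitor.get_obs()['q']); print(fk(q0),rot()[0])
# grasp relation
pg=np.array([.522,-.2762,.0027]); Qg=R.from_quat([.9247,-.0142,-.3803,-.0053])
f=np.array([np.cos(TY),np.sin(TY),0]); l=np.array([-f[1],f[0],0]); Tm=R.from_matrix(np.c_[[0,0,-1],l,f])
rel_p=Tm.inv().apply(pg-O); rel_Q=Tm.inv()*Qg; print('rel',rel_p,rel_Q.as_matrix().round(3))
for k in range(4):
    Q=R.from_euler('z',np.radians(-2.2+90*k)); pt=np.array([.485,.2,.004])
    for dz in(0,.1):
        b=ik(pt+[0,0,dz]+Q.apply(rel_p),Q*rel_Q,q0,n=25); print(k,dz,b[2].round(4),b[1].round(2))
E
```

```text
(array([ 0.51629847, -0.27620242,  0.17288471]), Rotation.from_matrix(array([[ 9.99341622e-01, -3.53534179e-02,  8.15214482e-03],
                            [-3.53595617e-02, -9.99374469e-01,  6.10703636e-04],
                            [ 8.12545494e-03, -8.98557830e-04, -9.99966584e-01]]))) [ 0.51566778 -0.27670719  0.17311108]
rel [ 0.0373     -0.00068581 -0.01498565] [[ 0.704 -0.001  0.711]
 [ 0.001 -1.    -0.002]
 [ 0.711  0.002 -0.704]]
0 0 0.0118 [ 0.25  1.33 -1.39  2.42  2.16  1.76  2.49]
0 0.1 0.003 [ 0.27  0.84 -1.39  2.42  1.86  1.39  2.43]
1 0 0.0 [ 0.72  1.   -1.03  2.13  0.05  0.3  -0.08]
1 0.1 0.0 [ 0.75  0.76 -1.07  2.12 -0.29  0.45  0.1 ]
2 0 0.0 [-0.04  0.98 -0.48  1.51  0.03  1.44  1.04]
2 0.1 0.0 [-0.05  0.84 -0.48  1.51 -0.03  1.56  1.04]
3 0 0.0 [-0.55  0.86 -0.35  1.74  0.72  1.38  1.78]
3 0.1 0.0 [-0.53  0.72 -0.39  1.74  0.67  1.51  1.87]
```

```bash
cat >> h.py <<'E'
REL_P=np.array([.0373,-.0007,-.0150]); REL_Q=R.from_matrix(np.array([[.704,0,.711],[0,-1,0],[.711,0,-.704]]))
def up(yaw,p,pitch=0):
    "TCP pose for timer at p (underside centre), yaw deg; pitch deg = leaning back with knob toward +x of timer"
    Q=R.from_euler('z',yaw,degrees=True)*R.from_euler('y',pitch,degrees=True)
    return np.array(p)+Q.apply(REL_P), Q*REL_Q
E
python3 - <<'E'
from h import *; from kin import *
from scipy.spatial.transform import Slerp
q0=np.array(monitor.get_obs()['q']); p0,Q0=rot()
def run(way,q):
    pa,Qa=p0,Q0
    for pb,Qb in way:
        s=Slerp([0,1],R.concatenate([Qa,Qb]))
        for t in np.linspace(.05,1,20):
            P,QQ=pa+t*(pb-pa),s(t)
            f=lambda x:np.r_[(fk(x)[0]-P)*5,(fk(x)[1].inv()*QQ).as_rotvec(),.01*(x-q)]
            q=least_squares(f,np.clip(q,LO+1e-4,HI-1e-4),bounds=(LO,HI)).x
        pp,Qq=fk(q); print(np.round(q,2),'err mm',np.round(1e3*np.linalg.norm(pp-pb),1),'deg',np.degrees((Qq.inv()*Qb).magnitude()).round(2)); pa,Qa=pb,Qb
for yaw in(87.8,):
    run([up(-1.9,[.5,-.1,.2],45),up(40,[.485,.1,.2],45),up(yaw,[.485,.2,.16],45),up(yaw,[.485,.2,.16],0),up(yaw,[.485,.2,.004],0)],q0)
run([up(-1.9,[.5,-.1,.2],45),up(-2,[.485,.1,.2],45),up(-2,[.485,.2,.16],45),up(-90,[.485,.2,.16],45),up(-92,[.485,.2,.16],0),up(-92,[.485,.2,.004],0)],q0)
print(mv(*up(40,[.485,.1,.2],45)))
E
```

```text
[-0.28  0.27  0.43  1.97 -0.14  0.92 -1.39] err mm 0.0 deg 0.0
[-0.5   0.24  0.19  1.99 -0.06  0.91 -1.15] err mm 0.0 deg 0.0
[-0.52  0.32 -0.01  1.97 -0.    0.85 -0.57] err mm 0.0 deg 0.0
[ 0.2   0.4  -0.33  2.13 -1.01  0.8   0.66] err mm 0.0 deg 0.0
[ 0.26  0.73 -0.41  2.15 -1.2   0.56  1.04] err mm 0.0 deg 0.0
[-0.28  0.27  0.43  1.97 -0.14  0.92 -1.39] err mm 0.0 deg 0.0
[-0.6   0.24  0.33  2.   -0.09  0.91 -1.83] err mm 0.0 deg 0.0
[-0.72  0.34  0.27  1.97 -0.12  0.84 -1.99] err mm 0.0 deg 0.0
[-1.36  0.6   1.21  2.04 -0.68  0.98 -2.94] err mm 0.0 deg 0.0
[-1.52  1.22  1.44  1.79 -0.5   1.35 -2.94] err mm 11.8 deg 12.33
[-1.56  1.57  1.44  1.86 -0.87  1.29 -2.94] err mm 6.4 deg 5.84
(array([-0.1593, -1.9271,  0.0509]), array([ 0.0013, -0.0011, -0.2335]))
```

>>> jog_arm:
  plan:
    - {"x": 0,"y": -0.05,"z": 0,"wx": 0,"wy": 0,"wz": 0}
    - {"x": 0,"y": -0.18,"z": 0,"wx": 0,"wy": 0,"wz": 0}
    - {"x": -0.02,"y": -0.32,"z": 0,"wx": 0,"wy": 0,"wz": -0.02}
    - {"x": -0.04,"y": -0.46,"z": 0,"wx": 0,"wy": 0,"wz": -0.04}
    - {"x": -0.06,"y": -0.6,"z": 0,"wx": 0,"wy": 0,"wz": -0.06}
    - {"x": -0.07,"y": -0.75,"z": 0,"wx": 0,"wy": 0,"wz": -0.08}
    - {"x": -0.08,"y": -0.9,"z": 0,"wx": 0,"wy": 0,"wz": -0.1}
    - {"x": -0.08,"y": -1,"z": 0,"wx": 0,"wy": 0,"wz": -0.12}
    - {"x": -0.08,"y": -1,"z": 0,"wx": 0,"wy": 0,"wz": -0.14}
    - {"x": -0.08,"y": -1,"z": 0,"wx": 0,"wy": 0,"wz": -0.17}
    - {"x": -0.08,"y": -1,"z": 0,"wx": 0,"wy": 0,"wz": -0.2}

```text
t: 7.25
eef_pos: [0.5065, -0.0752, 0.1729]
tool_rot: [0.001, 0.955, 0.296, 0.003]
contact_force: [-0.5, -0.5, -3.0]
gripper_width: 0.719
```

```bash
python3 - <<'E'
from h import *
st(); print(mv(*up(87.8,[.485,.2,.16],45)))
E
```

```text
{'t': 7.25, 'q': [-0.2339, 0.2293, 0.3033, 1.9833, -0.0852, 0.9349, -0.8582], 'eef_pos': [0.5065, -0.0752, 0.1729], 'tool_rot': [0.0008, 0.9553, 0.2957, 0.0029], 'contact_force': [-0.5061, -0.5311, -2.9918], 'torque': [0.0069, 0.0065, -0.008], 'gripper_width': 0.7194}
(array([ 0.7373, -1.2578,  0.2492]), array([ 0.0024,  0.0005, -0.2966]))
```

>>> jog_arm:
  plan:
    - {"x": 0.08,"y": -0.12,"z": 0,"wx": 0,"wy": 0,"wz": -0.03}
    - {"x": 0.16,"y": -0.25,"z": 0,"wx": 0,"wy": 0,"wz": -0.06}
    - {"x": 0.24,"y": -0.38,"z": 0,"wx": 0,"wy": 0,"wz": -0.09}
    - {"x": 0.32,"y": -0.52,"z": 0,"wx": 0,"wy": 0,"wz": -0.12}
    - {"x": 0.4,"y": -0.66,"z": 0,"wx": 0,"wy": 0,"wz": -0.15}
    - {"x": 0.48,"y": -0.8,"z": 0,"wx": 0,"wy": 0,"wz": -0.18}
    - {"x": 0.56,"y": -0.9,"z": 0,"wx": 0,"wy": 0,"wz": -0.21}
    - {"x": 0.64,"y": -1,"z": 0,"wx": 0,"wy": 0,"wz": -0.24}
    - {"x": 0.7,"y": -1,"z": 0,"wx": 0,"wy": 0,"wz": -0.27}
    - {"x": 0.73,"y": -1,"z": 0,"wx": 0,"wy": 0,"wz": -0.296}
    - {"x": 0.73,"y": -1,"z": 0,"wx": 0,"wy": 0,"wz": -0.296}

```text
t: 8.17
eef_pos: [0.5145, 0.174, 0.1727]
tool_rot: [0.002, 0.719, 0.695, 0.002]
contact_force: [0.0, 0.3, -4.4]
gripper_width: 0.721
```

```bash
python3 - <<'E'
from h import *
st(); print(mv(*up(87.8,[.485,.2,.12],45)),mv(*up(87.8,[.485,.2,.12],22)),mv(*up(87.8,[.485,.2,.12],0)))
E
```

```text
{'t': 8.1667, 'q': [-0.4616, 0.2794, 0.0228, 1.8993, -0.0048, 0.9585, -0.4717], 'eef_pos': [0.5145, 0.174, 0.1727], 'tool_rot': [0.0018, 0.7193, 0.6947, 0.0017], 'contact_force': [0.0467, 0.2877, -4.3859], 'torque': [0.0228, 0.0144, 0.041], 'gripper_width': 0.7207}
(array([ 0.2038, -0.1502,  0.4476]), array([0.0016, 0.0016, 0.0012])) (array([ 0.2698, -0.1497,  0.4021]), array([0.0014, 0.1294, 0.0015])) (array([ 0.3114, -0.1492,  0.3377]), array([0.0011, 0.2516, 0.0017]))
```

>>> jog_arm:
  plan:
    - {"x": 0.1,"y": -0.07,"z": 0.02,"wx": 0,"wy": 0.03,"wz": 0}
    - {"x": 0.2,"y": -0.15,"z": 0.05,"wx": 0,"wy": 0.06,"wz": 0}
    - {"x": 0.25,"y": -0.15,"z": 0.08,"wx": 0,"wy": 0.09,"wz": 0}
    - {"x": 0.28,"y": -0.15,"z": 0.12,"wx": 0,"wy": 0.12,"wz": 0}
    - {"x": 0.29,"y": -0.15,"z": 0.16,"wx": 0,"wy": 0.15,"wz": 0}
    - {"x": 0.3,"y": -0.15,"z": 0.2,"wx": 0,"wy": 0.18,"wz": 0}
    - {"x": 0.31,"y": -0.15,"z": 0.24,"wx": 0.001,"wy": 0.21,"wz": 0.001}
    - {"x": 0.311,"y": -0.149,"z": 0.28,"wx": 0.001,"wy": 0.24,"wz": 0.0015}
    - {"x": 0.311,"y": -0.149,"z": 0.338,"wx": 0.001,"wy": 0.252,"wz": 0.0017}
    - {"x": 0.311,"y": -0.149,"z": 0.338,"wx": 0.001,"wy": 0.252,"wz": 0.0017}
    - {"x": 0.311,"y": -0.149,"z": 0.338,"wx": 0.001,"wy": 0.252,"wz": 0.0017}
    - {"x": 0.311,"y": -0.149,"z": 0.338,"wx": 0.001,"wy": 0.252,"wz": 0.0017}

```text
t: 9.17
eef_pos: [0.4875, 0.2377, 0.1058]
tool_rot: [-0.267, 0.665, 0.64, 0.278]
contact_force: [0.3, 0.5, -2.8]
gripper_width: 0.72
```

```bash
python3 - <<'E'
from h import *
st(); print(mv(*up(87.8,[.485,.2,.12])),mv(*up(87.8,[.485,.2,.004])))
a=cams.read_camera('scene')[:,:,::-1][115:205,230:350].copy(); b=cams.read_camera('top')[:,:,::-1][165:255,130:250].copy()
p,Q=rot(); T=Q*REL_Q.inv(); o=p-T.apply(REL_P); print('timer est',o)
out=[]
for im,n,off in((a,'scene',[230,115]),(b,'top',[130,165])):
    im=cv2.resize(im,None,fx=5,fy=5,interpolation=cv2.INTER_CUBIC)
    V=[[x,y,z] for x in(-.04,.04) for y in(-.031,.031) for z in(.003,.04)]+[[0,0,.064]]
    for u in (proj(n,o+T.apply(V))-off+.5)*5: cv2.circle(im,tuple(int(k) for k in u),3,(0,0,255),-1)
    out.append(im)
cv2.imwrite('pics/p1.png',cv2.resize(np.hstack(out),(800,300)))
E
```

```text
{'t': 9.1667, 'q': [0.1672, 0.4747, -0.3037, 2.1466, -1.0814, 0.7491, 0.7651], 'eef_pos': [0.4875, 0.2377, 0.1058], 'tool_rot': [-0.2671, 0.6647, 0.6401, 0.2776], 'contact_force': [0.2808, 0.4659, -2.823], 'torque': [-1.2557, 0.0465, 0.0203], 'gripper_width': 0.7197}
(array([-0.0045, -0.0017,  0.0008]), array([-0.    , -0.0002,  0.0002])) (array([-0.4169, -0.0018,  0.4087]), array([-0.    , -0.0002,  0.0002]))
timer est [0.48550716 0.20111064 0.12131162]
```

View pics/p1.png

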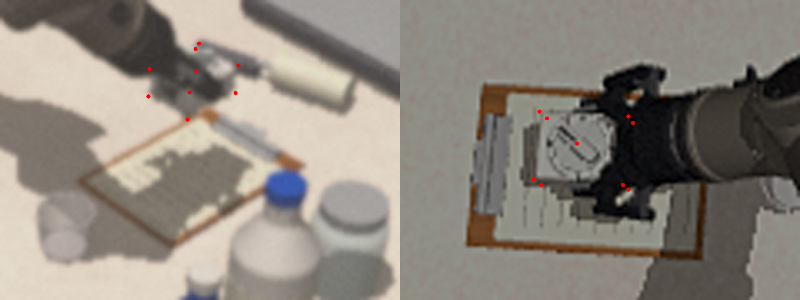

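The top view agrees with the prediction: knob seen at (579,142) against (576,142) predicted, and the box is square over the sheet. Lowering.

>>> jog_arm:
  plan:
    - {"x": -0.08,"y": -0.001,"z": 0.08,"wx": 0,"wy": 0,"wz": 0}
    - {"x": -0.18,"y": -0.002,"z": 0.175,"wx": 0,"wy": 0,"wz": 0}
    - {"x": -0.28,"y": -0.002,"z": 0.272,"wx": 0,"wy": 0,"wz": 0}
    - {"x": -0.34,"y": -0.002,"z": 0.332,"wx": 0,"wy": 0,"wz": 0}
    - {"x": -0.37,"y": -0.002,"z": 0.362,"wx": 0,"wy": 0,"wz": 0}
    - {"x": -0.39,"y": -0.002,"z": 0.382,"wx": 0,"wy": 0,"wz": 0}
    - {"x": -0.395,"y": -0.002,"z": 0.387,"wx": 0,"wy": 0,"wz": 0}
    - {"x": -0.395,"y": -0.002,"z": 0.387,"wx": 0,"wy": 0,"wz": 0}
    - {"x": -0.395,"y": -0.002,"z": 0.387,"wx": 0,"wy": 0,"wz": 0}
    - {"x": -0.395,"y": -0.002,"z": 0.387,"wx": 0,"wy": 0,"wz": 0}

```text
t: 10.1
eef_pos: [0.4882, 0.238, -0.0032]
tool_rot: [-0.266, 0.664, 0.641, 0.279]
contact_force: [-0.3, 0.5, -3.2]
gripper_width: 0.716
```

```bash
python3 - <<'E'
from h import *
st(); print(mv(*up(87.8,[.485,.2,.004]))); p,Q=rot(); T=Q*REL_Q.inv(); print('timer est',p-T.apply(REL_P),T.as_euler('ZYX',degrees=True))
for n in('top','scene'):
    cams.read_camera(n)
    for t in('knob_grip','case_mid','timer'):
        for a in finder.place_of(n,t)[:1]: print(n,t,a['confidence'],ray(n,a['location'],{'knob_grip':.062,'case_mid':.029,'timer':.007}[t]))
E
```

```text
{'t': 10.1, 'q': [0.216, 0.7087, -0.366, 2.1537, -1.2255, 0.5904, 1.0454], 'eef_pos': [0.4882, 0.238, -0.0032], 'tool_rot': [-0.2661, 0.6636, 0.6412, 0.2787], 'contact_force': [-0.304, 0.5338, -3.1848], 'torque': [-1.2655, 0.0796, -0.0099], 'gripper_width': 0.7157}
(array([-0.0305, -0.0052,  0.0243]), array([ 0.0004, -0.0002,  0.0015]))
timer est [0.48605428 0.20077815 0.01173689] [ 8.79336516e+01 -4.44684727e-02 -2.49749910e-01]
top knob_grip 0.68 [0.47690186 0.19877461 0.062     ]
top case_mid 0.75 [0.49058983 0.20203368 0.029     ]
top timer 0.87 [0.47206405 0.21128004 0.007     ]
scene knob_grip 0.37 [0.47686149 0.20484076 0.062     ]
scene case_mid 0.71 [0.46184748 0.23477479 0.029     ]
scene timer 0.74 [0.44150557 0.44015289 0.007     ]
```

>>> jog_arm:
  plan:
    - {"x": -0.01,"y": -0.003,"z": 0.008,"wx": 0,"wy": 0,"wz": 0.0005}
    - {"x": -0.018,"y": -0.005,"z": 0.013,"wx": 0,"wy": 0,"wz": 0.001}
    - {"x": -0.022,"y": -0.005,"z": 0.017,"wx": 0,"wy": 0,"wz": 0.0015}
    - {"x": -0.022,"y": -0.005,"z": 0.017,"wx": 0,"wy": 0,"wz": 0.0015}
    - {"x": -0.022,"y": -0.005,"z": 0.017,"wx": 0,"wy": 0,"wz": 0.0015}

```text
t: 10.92
eef_pos: [0.4864, 0.2372, -0.0099]
tool_rot: [-0.267, 0.665, 0.639, 0.277]
contact_force: [1.2, 0.1, -4.0]
gripper_width: 0.723
```

```bash
python3 - <<'E'
from h import *
st(); print(mv(*up(87.8,[.485,.2,.004]))); p,Q=rot(); T=Q*REL_Q.inv(); print('timer est',p-T.apply(REL_P),T.as_euler('ZYX',degrees=True))
E
```

```text
{'t': 10.9167, 'q': [0.2207, 0.7229, -0.3693, 2.1552, -1.234, 0.5826, 1.058], 'eef_pos': [0.4864, 0.2372, -0.0099], 'tool_rot': [-0.2674, 0.6655, 0.6392, 0.2775], 'contact_force': [1.1989, 0.0509, -4.0498], 'torque': [-1.2322, 0.0976, -0.0126], 'gripper_width': 0.7227}
(array([-0.0038,  0.0036,  0.0043]), array([ 0.0001, -0.0003, -0.0006]))
timer est [0.48425051 0.19994605 0.00511015] [ 8.77210786e+01 -4.95040555e-02  6.67148178e-02]
```

Excellent pose; no contact yet. Creep down until the force changes.

>>> jog_arm:
  plan:
    - {"x": -0.004,"y": 0.003,"z": 0.004,"wx": 0,"wy": 0,"wz": 0}
    - {"x": -0.007,"y": 0.003,"z": 0.007,"wx": 0,"wy": 0,"wz": 0}
    - {"x": -0.007,"y": 0.003,"z": 0.007,"wx": 0,"wy": 0,"wz": 0}
    - {"x": -0.007,"y": 0.003,"z": 0.007,"wx": 0,"wy": 0,"wz": 0}

```text
t: 11.25
eef_pos: [0.4871, 0.2372, -0.0118]
tool_rot: [-0.267, 0.666, 0.639, 0.278]
contact_force: [0.1, -0.5, -3.0]
gripper_width: 0.718
```

```bash
python3 - <<'E'
from h import *
st(); p,Q=rot(); T=Q*REL_Q.inv(); print('timer est',p-T.apply(REL_P),T.as_euler('ZYX',degrees=True))
E
```

```text
{'t': 11.25, 'q': [0.2213, 0.7278, -0.3699, 2.1533, -1.2354, 0.5805, 1.0616], 'eef_pos': [0.4871, 0.2372, -0.0118], 'tool_rot': [-0.2674, 0.6655, 0.6392, 0.2775], 'contact_force': [0.1246, -0.5393, -2.9834], 'torque': [-1.2262, 0.0247, 0.0054], 'gripper_width': 0.7181}
timer est [0.48493774 0.19994023 0.00312842] [ 8.77159866e+01 -5.09586997e-02  6.29929889e-02]
```

>>> jog_arm:
  plan:
    - {"x": -0.003,"y": 0,"z": 0.003,"wx": 0,"wy": 0,"wz": 0}
    - {"x": -0.005,"y": 0,"z": 0.005,"wx": 0,"wy": 0,"wz": 0}
    - {"x": -0.005,"y": 0,"z": 0.005,"wx": 0,"wy": 0,"wz": 0}

```text
t: 11.5
eef_pos: [0.4872, 0.2374, -0.0119]
tool_rot: [-0.268, 0.665, 0.639, 0.278]
contact_force: [-3.0, -5.9, 12.5]
gripper_width: 0.715
```

>>> jog_arm:
  plan:
    - {"x": -0.003,"y": 0,"z": 0.003,"wx": 0,"wy": 0,"wz": 0}
    - {"x": -0.004,"y": 0,"z": 0.004,"wx": 0,"wy": 0,"wz": 0}
    - {"x": -0.004,"y": 0,"z": 0.004,"wx": 0,"wy": 0,"wz": 0}

```text
t: 11.75
eef_pos: [0.4872, 0.2376, -0.0117]
tool_rot: [-0.268, 0.665, 0.639, 0.279]
contact_force: [-3.4, -4.9, 10.7]
gripper_width: 0.722
```

>>> jog_arm:
  plan:
    - {"x": 0,"y": 0,"z": 0,"wx": 0,"wy": 0,"wz": 0}
    - {"x": 0,"y": 0,"z": 0,"wx": 0,"wy": 0,"wz": 0}
    - {"x": 0,"y": 0,"z": 0,"wx": 0,"wy": 0,"wz": 0}
    - {"x": 0,"y": 0,"z": 0,"wx": 0,"wy": 0,"wz": 0}
    - {"x": 0,"y": 0,"z": 0,"wx": 0,"wy": 0,"wz": 0}
    - {"x": 0,"y": 0,"z": 0,"wx": 0,"wy": 0,"wz": 0}
  hand: 1

```text
t: 12.25
eef_pos: [0.4872, 0.2377, -0.0118]
tool_rot: [-0.268, 0.665, 0.639, 0.279]
contact_force: [-0.1, 0.3, -0.1]
gripper_width: 0.998
```

>>> jog_arm:
  plan:
    - {"x": 0,"y": 0,"z": -0.05,"wx": 0,"wy": 0,"wz": 0}
    - {"x": 0,"y": 0,"z": -0.15,"wx": 0,"wy": 0,"wz": 0}
    - {"x": 0,"y": 0,"z": -0.3,"wx": 0,"wy": 0,"wz": 0}
    - {"x": 0,"y": 0,"z": -0.45,"wx": 0,"wy": 0,"wz": 0}
    - {"x": 0,"y": 0,"z": -0.65,"wx": 0,"wy": 0,"wz": 0}
    - {"x": 0,"y": 0,"z": -0.85,"wx": 0,"wy": 0,"wz": 0}
    - {"x": 0,"y": 0,"z": -0.85,"wx": 0,"wy": 0,"wz": 0}

```text
t: 12.83
eef_pos: [0.486, 0.1094, 0.111]
tool_rot: [-0.263, 0.667, 0.638, 0.281]
contact_force: [1.3, -0.8, -0.5]
gripper_width: 1.002
```

```bash
python3 - <<'E'
from h import *
st()
b=cams.read_camera('top')[:,:,::-1][180:250,145:230].copy(); a=cams.read_camera('scene')[:,:,::-1][130:200,245:330].copy()
cv2.imwrite('pics/p2.png',np.hstack([cv2.resize(i,(400,330),interpolation=cv2.INTER_CUBIC) for i in(a,b)]))
cv2.imwrite('b.png',b)
E
```

```text
{'t': 12.8333, 'q': [0.333, 0.4736, -0.1841, 2.1126, -0.9371, 0.9278, 0.8439], 'eef_pos': [0.486, 0.1094, 0.111], 'tool_rot': [-0.2635, 0.6669, 0.638, 0.2809], 'contact_force': [1.3382, -0.7506, -0.4695], 'torque': [-0.7813, -0.0296, -0.0437], 'gripper_width': 1.0023}
```

View pics/p2.png

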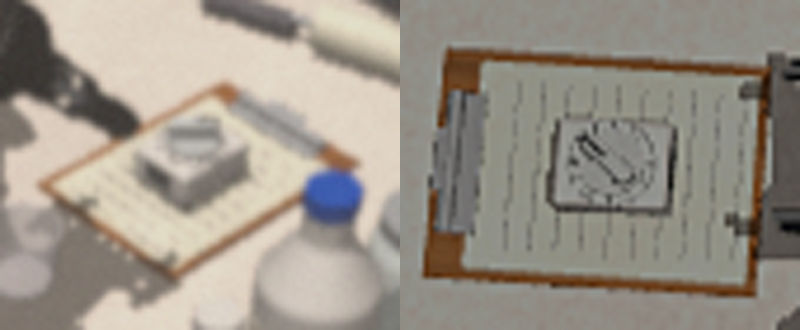

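```bash
python3 - <<'E'
from h import *
from scipy.optimize import least_squares as ls
o=np.array([145,180]); sc=np.array([400/85,330/70])
g=lambda c,z:np.array([ray('top',(np.array(q)-[400,0]+.5)/sc-.5+o,z)[:2] for q in c])
def fit(W,Xl,p0): 
    f=lambda p:(Xl@np.array([[np.cos(p[2]),np.sin(p[2])],[-np.sin(p[2]),np.cos(p[2])]])+p[:2]-W)
    r=ls(lambda p:f(p).ravel(),p0); return r.x,np.round(f(r.x)*1e3,1).tolist()
B,e=fit(g([[447,50],[767,72],[755,295],[424,275]],.004),np.array([[.1175,-.0825],[-.1175,-.0825],[-.1175,.0825],[.1175,.0825]]),[.48,.2,1.55]); print('board',B,np.degrees(B[2]),e)
print('sheet',B[:2]-.015*np.array([np.cos(B[2]),np.sin(B[2])]))
T,e=fit(g([[556,118],[676,124],[670,213],[550,208]],.044),np.array([[.04,-.031],[-.04,-.031],[-.04,.031],[.04,.031]]),[.48,.2,1.55]); print('timer',T,np.degrees(T[2]),e)
# bar direction: warp knob plane to metric image, structure tensor
im=cv2.cvtColor(cv2.imread('b.png'),cv2.COLOR_BGR2GRAY).astype(np.float32)
n=121; s=.0005; yy,xx=np.mgrid[:n,:n]; 
P=np.stack([T[0]+(60-yy)*s,T[1]+(60-xx)*s,np.full(yy.shape,.066)],-1).reshape(-1,3).astype(float)
uv=(proj('top',P)-o).reshape(n,n,2).astype(np.float32)
w=cv2.remap(im,uv,None,cv2.INTER_CUBIC); gx=cv2.Sobel(w,cv2.CV_32F,1,0,ksize=5); gy=cv2.Sobel(w,cv2.CV_32F,0,1,ksize=5)
r=np.hypot(xx-60,yy-60)*s
for R0 in(.012,.016,.02):
    m=r<R0; a=.5*np.arctan2(2*(gx*gy)[m].sum(),((gx**2)-(gy**2))[m].sum()); print(R0,'line dir (image deg from left, up+):',(np.degrees(a)+90)%180)
cv2.imwrite('pics/k.png',cv2.resize(w,(484,484),interpolation=cv2.INTER_CUBIC))
E
```

```text
board [0.48493936 0.21558745 1.52805732] 87.55123501807962 [[1.4, 1.4], [3.5, -3.2], [-2.5, 0.1], [-2.4, 1.7]]
sheet [0.48429847 0.20060115]
timer [0.48415534 0.19944904 1.54404199] 88.46708922881001 [[-0.5, -1.8], [0.2, 1.6], [0.1, 1.5], [0.2, -1.3]]
0.012 line dir (image deg from left, up+): 38.77432
0.016 line dir (image deg from left, up+): 41.87113
0.02 line dir (image deg from left, up+): 41.662586[ WARN:0@0.319] global loadsave.cpp:1063 imwrite_ Unsupported depth image for selected encoder is fallbacked to CV_8U.
```

View pics/k.png

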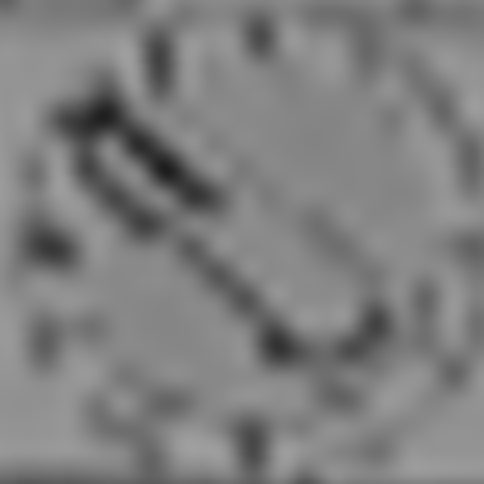

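```bash
cat >> h.py <<'E'
def down(b,p):
    x=np.array([np.cos(np.radians(b)),np.sin(np.radians(b)),0]); z=np.array([0,0,-1.]); return np.array(p),R.from_matrix(np.c_[x,np.cross(z,x),z])
KN=[.4847,.1998]
E
python3 - <<'E'
from h import *; from kin import *
for b0 in(49.5,229.5):
    q=np.array(monitor.get_obs()['q']); 
    for z,bs in((.12,[b0]),(.018,np.arange(b0,b0-147,-6))):
      for b in bs:
        P,Q=down(b,KN+[z])
        f=lambda x:np.r_[(fk(x)[0]-P)*5,(fk(x)[1].inv()*Q).as_rotvec(),.01*(x-q)]
        r=least_squares(f,np.clip(q,LO+1e-4,HI-1e-4),bounds=(LO,HI)); q=r.x
    
      pp,Qq=fk(q); print(b0,z,q.round(2),1e3*np.linalg.norm(pp-P).round(4),np.degrees((Qq.inv()*Q).magnitude()).round(2))
st(); print(mv(*down(49.5,KN+[.15])),mv(*down(229.5,KN+[.15])))
print(mv(*down(90,KN+[.16])))
E
```

```text
49.5 0.12 [-0.67  0.32  0.19  2.   -0.08  0.83 -1.14] 0.0 0.03
49.5 0.018 [-1.21  0.7   0.95  2.1  -0.84  0.79 -2.94] 0.0 0.0
229.5 0.12 [-0.15  0.35 -0.44  1.96  0.19  0.87  1.75] 0.0 0.01
229.5 0.018 [-0.73  0.49  0.27  2.07 -0.22  0.61 -0.38] 0.0 0.0
{'t': 12.9333, 'q': [0.3298, 0.4789, -0.1905, 2.1166, -0.9408, 0.9232, 0.8464], 'eef_pos': [0.4834, 0.1146, 0.1083], 'tool_rot': [-0.2667, 0.6652, 0.6388, 0.2799], 'contact_force': [-0.0442, 0.4426, 0.3084], 'torque': [-0.7013, 0.0587, 0.0425], 'gripper_width': 1.0013}
(array([ 0.4472, -0.0108,  0.1577]), array([-0.0832, -0.2434,  0.2007])) (array([ 0.4472, -0.0108,  0.1577]), array([ 0.3089, -0.1056, -0.7358]))
(array([ 0.4828, -0.0106,  0.1226]), array([ 0.0061, -0.2527, -0.0122]))
```

The timer stands upright and square at (.484,.199), against a sheet middle of about (.484,.200). The bar and pointer point about 40° from the zero tick, roughly 6.5 minutes. De-tilting over the knob.

>>> jog_arm:
  plan:
    - {"x": 0.08,"y": 0,"z": -0.05,"wx": 0,"wy": -0.03,"wz": 0}
    - {"x": 0.16,"y": 0,"z": -0.05,"wx": 0,"wy": -0.06,"wz": 0}
    - {"x": 0.24,"y": 0,"z": -0.02,"wx": 0,"wy": -0.1,"wz": 0}
    - {"x": 0.32,"y": 0,"z": 0,"wx": 0,"wy": -0.13,"wz": 0}
    - {"x": 0.4,"y": 0,"z": 0.05,"wx": 0,"wy": -0.17,"wz": -0.005}
    - {"x": 0.48,"y": -0.01,"z": 0.12,"wx": 0.003,"wy": -0.21,"wz": -0.01}
    - {"x": 0.483,"y": -0.01,"z": 0.122,"wx": 0.006,"wy": -0.253,"wz": -0.012}
    - {"x": 0.483,"y": -0.01,"z": 0.122,"wx": 0.006,"wy": -0.253,"wz": -0.012}
    - {"x": 0.483,"y": -0.01,"z": 0.122,"wx": 0.006,"wy": -0.253,"wz": -0.012}
  hand: 0

```text
t: 13.68
eef_pos: [0.4825, 0.2095, 0.1601]
tool_rot: [0.001, 0.702, 0.713, -0.001]
contact_force: [-0.3, 1.9, 0.4]
gripper_width: 0.499
```

```bash
python3 - <<'E'
from h import *
st(); print(mv(*down(229.5,KN+[.10])))
E
```

```text
{'t': 13.6833, 'q': [-0.4786, 0.2722, -0.0616, 1.9408, 0.0247, 0.9303, -0.5372], 'eef_pos': [0.4825, 0.2095, 0.1601], 'tool_rot': [0.0014, 0.7016, 0.7126, -0.0009], 'contact_force': [-0.2883, 1.8976, 0.3825], 'torque': [0.1133, 0.0161, 0.0248], 'gripper_width': 0.4992}
(array([-0.0476,  0.0099,  0.3006]), array([-0.0012,  0.0008, -0.7701]))
```

>>> jog_arm:
  plan:
    - {"x": -0.047,"y": 0.01,"z": 0,"wx": -0.001,"wy": 0,"wz": -0.038}
    - {"x": -0.047,"y": 0.01,"z": 0,"wx": -0.001,"wy": 0,"wz": -0.076}
    - {"x": -0.047,"y": 0.01,"z": 0,"wx": -0.001,"wy": 0,"wz": -0.114}
    - {"x": -0.047,"y": 0.01,"z": 0,"wx": -0.001,"wy": 0,"wz": -0.152}
    - {"x": -0.047,"y": 0.01,"z": 0,"wx": -0.001,"wy": 0,"wz": -0.19}
    - {"x": -0.047,"y": 0.01,"z": 0,"wx": -0.001,"wy": 0,"wz": -0.228}
    - {"x": -0.047,"y": 0.01,"z": 0,"wx": -0.001,"wy": 0,"wz": -0.266}
    - {"x": -0.047,"y": 0.01,"z": 0,"wx": -0.001,"wy": 0,"wz": -0.304}
    - {"x": -0.047,"y": 0.01,"z": 0,"wx": -0.001,"wy": 0,"wz": -0.342}
    - {"x": -0.047,"y": 0.01,"z": 0,"wx": -0.001,"wy": 0,"wz": -0.38}
    - {"x": -0.047,"y": 0.01,"z": 0,"wx": -0.001,"wy": 0,"wz": -0.418}
    - {"x": -0.047,"y": 0.01,"z": 0,"wx": -0.001,"wy": 0,"wz": -0.455}

```text
t: 14.68
eef_pos: [0.4829, 0.2005, 0.1587]
tool_rot: [-0.0, 0.059, 0.998, -0.001]
contact_force: [-0.1, 0.1, 0.4]
gripper_width: 0.502
```

```bash
python3 - <<'E'
from h import *
st(); print(mv(*down(229.5,KN+[.10])))
E
```

```text
{'t': 14.6833, 'q': [-0.2637, 0.2844, -0.2963, 1.9359, 0.1025, 0.9368, 0.8432], 'eef_pos': [0.4829, 0.2005, 0.1587], 'tool_rot': [-0.0003, 0.0589, 0.9983, -0.0005], 'contact_force': [-0.0813, 0.1495, 0.4009], 'torque': [0.0117, -0.0105, 0.0308], 'gripper_width': 0.5019}
(array([-0.0097, -0.0021,  0.2933]), array([-2.000e-04, -4.000e-04, -3.125e-01]))
```

>>> jog_arm:
  plan:
    - {"x": -0.01,"y": -0.002,"z": 0.03,"wx": 0,"wy": 0,"wz": -0.038}
    - {"x": -0.01,"y": -0.002,"z": 0.06,"wx": 0,"wy": 0,"wz": -0.076}
    - {"x": -0.01,"y": -0.002,"z": 0.09,"wx": 0,"wy": 0,"wz": -0.114}
    - {"x": -0.01,"y": -0.002,"z": 0.12,"wx": 0,"wy": 0,"wz": -0.152}
    - {"x": -0.01,"y": -0.002,"z": 0.15,"wx": 0,"wy": 0,"wz": -0.19}
    - {"x": -0.01,"y": -0.002,"z": 0.19,"wx": 0,"wy": 0,"wz": -0.228}
    - {"x": -0.01,"y": -0.002,"z": 0.23,"wx": 0,"wy": 0,"wz": -0.266}
    - {"x": -0.01,"y": -0.002,"z": 0.26,"wx": 0,"wy": 0,"wz": -0.304}
    - {"x": -0.01,"y": -0.002,"z": 0.29,"wx": 0,"wy": 0,"wz": -0.3125}
    - {"x": -0.01,"y": -0.002,"z": 0.293,"wx": 0,"wy": 0,"wz": -0.3125}
    - {"x": -0.01,"y": -0.002,"z": 0.293,"wx": 0,"wy": 0,"wz": -0.3125}
    - {"x": -0.01,"y": -0.002,"z": 0.293,"wx": 0,"wy": 0,"wz": -0.3125}

```text
t: 15.68
eef_pos: [0.4844, 0.2, 0.1]
tool_rot: [-0.001, -0.418, 0.909, -0.0]
contact_force: [-0.0, -0.3, -0.4]
gripper_width: 0.497
```

```bash
python3 - <<'E'
from h import *
st(); print(mv(*down(229.5,KN+[.05])),mv(*down(229.5,KN+[.025])))
E
```

```text
{'t': 15.6833, 'q': [-0.1306, 0.3853, -0.4638, 1.9755, 0.2292, 0.833, 1.7122], 'eef_pos': [0.4844, 0.2, 0.1], 'tool_rot': [-0.0008, -0.4178, 0.9086, -0.0001], 'contact_force': [-0.0347, -0.2571, -0.4106], 'torque': [-0.0209, -0.0409, -0.0603], 'gripper_width': 0.4971}
(array([-0.0005, -0.0017,  0.2498]), array([ 0.0002, -0.0005, -0.0006])) (array([-0.0007, -0.0018,  0.3748]), array([ 0.0002, -0.0005, -0.0006]))
```

>>> jog_arm:
  plan:
    - {"x": 0,"y": -0.002,"z": 0.08,"wx": 0,"wy": 0,"wz": 0}
    - {"x": 0,"y": -0.002,"z": 0.16,"wx": 0,"wy": 0,"wz": 0}
    - {"x": 0,"y": -0.002,"z": 0.22,"wx": 0,"wy": 0,"wz": 0}
    - {"x": 0,"y": -0.002,"z": 0.25,"wx": 0,"wy": 0,"wz": 0}
    - {"x": 0,"y": -0.002,"z": 0.25,"wx": 0,"wy": 0,"wz": 0}
    - {"x": 0,"y": -0.002,"z": 0.25,"wx": 0,"wy": 0,"wz": 0}
  hand: -0.4

```text
t: 16.18
eef_pos: [0.4847, 0.1999, 0.0501]
tool_rot: [-0.001, -0.418, 0.909, -0.0]
contact_force: [-0.5, 1.2, -0.1]
gripper_width: 0.3
```

```bash
python3 - <<'E'
from h import *
st(); p,Q=rot()
a=cams.read_camera('scene')[:,:,::-1][130:200,245:335].copy(); b=cams.read_camera('top')[:,:,::-1][180:250,145:235].copy()
out=[]
for im,n,o in((a,'scene',[245,130]),(b,'top',[145,180])):
    im=cv2.resize(im,None,fx=6,fy=6,interpolation=cv2.INTER_CUBIC)
    for d,c in((0,(0,0,255)),(-.032,(0,255,0))):
        u=(proj(n,p+Q.apply([0,0,d]))[0]-o+.5)*6; cv2.circle(im,tuple(int(k) for k in u),4,c,2)
    out.append(im)
cv2.imwrite('pics/d1.png',cv2.resize(np.hstack(out),(800,311)))
E
```

```text
{'t': 16.1833, 'q': [-0.1582, 0.458, -0.4356, 2.0095, 0.2822, 0.7334, 1.6664], 'eef_pos': [0.4847, 0.1999, 0.0501], 'tool_rot': [-0.0008, -0.4177, 0.9086, -0.0], 'contact_force': [-0.5253, 1.1672, -0.0768], 'torque': [0.0114, 0.0009, -0.0644], 'gripper_width': 0.3004}
```

View pics/d1.png

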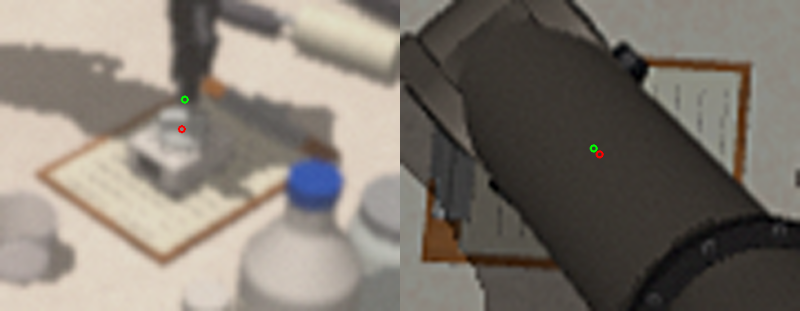

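The fingertips end at about (188,100) in the scene crop, above the knob at (177,120). That confirms the roughly 32 mm tip offset. Descending.

>>> jog_arm:
  plan:
    - {"x": 0,"y": 0,"z": 0.04,"wx": 0,"wy": 0,"wz": 0}
    - {"x": 0,"y": 0,"z": 0.08,"wx": 0,"wy": 0,"wz": 0}
    - {"x": 0,"y": 0,"z": 0.11,"wx": 0,"wy": 0,"wz": 0}
    - {"x": 0,"y": 0,"z": 0.11,"wx": 0,"wy": 0,"wz": 0}
    - {"x": 0,"y": 0,"z": 0.11,"wx": 0,"wy": 0,"wz": 0}

```text
t: 16.7
eef_pos: [0.4847, 0.1999, 0.0281]
tool_rot: [-0.001, -0.418, 0.909, -0.0]
contact_force: [-0.2, 0.4, -0.3]
gripper_width: 0.297
```

>>> jog_arm:
  plan:
    - {"x": 0,"y": 0,"z": 0.02,"wx": 0,"wy": 0,"wz": 0}
    - {"x": 0,"y": 0,"z": 0.03,"wx": 0,"wy": 0,"wz": 0}
    - {"x": 0,"y": 0,"z": 0.03,"wx": 0,"wy": 0,"wz": 0}

```text
t: 16.95
eef_pos: [0.4844, 0.1997, 0.0216]
tool_rot: [-0.001, -0.418, 0.909, -0.0]
contact_force: [-0.7, 0.1, -0.4]
gripper_width: 0.297
```

>>> jog_arm:
  plan:
    - {"x": 0,"y": 0,"z": 0,"wx": 0,"wy": 0,"wz": 0}
    - {"x": 0,"y": 0,"z": 0,"wx": 0,"wy": 0,"wz": 0}
    - {"x": 0,"y": 0,"z": 0,"wx": 0,"wy": 0,"wz": 0}
    - {"x": 0,"y": 0,"z": 0,"wx": 0,"wy": 0,"wz": 0}
    - {"x": 0,"y": 0,"z": 0,"wx": 0,"wy": 0,"wz": 0}
  hand: -1
  grip_force: 50

```text
t: 17.37
eef_pos: [0.4845, 0.1996, 0.0216]
tool_rot: [-0.001, -0.418, 0.909, -0.0]
contact_force: [0.5, -0.1, -1.7]
gripper_width: 0.115
```

>>> jog_arm:
  plan:
    - {"x": 0,"y": 0,"z": 0.008,"wx": 0,"wy": 0,"wz": 0}
    - {"x": 0,"y": 0,"z": 0.008,"wx": 0,"wy": 0,"wz": 0}
    - {"x": 0,"y": 0,"z": 0.008,"wx": 0,"wy": 0,"wz": 0}

```text
t: 17.62
eef_pos: [0.4847, 0.1997, 0.0215]
tool_rot: [-0.001, -0.418, 0.909, -0.0]
contact_force: [-2.9, -2.4, 14.8]
gripper_width: 0.119
```

```bash
python3 - <<'E'
from h import *
st(); p,Q=rot(); x=Q.as_matrix()[:,0]; print(np.degrees(np.arctan2(x[1],x[0]))%360)
E
```

```text
{'t': 17.6167, 'q': [-0.1777, 0.5023, -0.4143, 2.0251, 0.3158, 0.6771, 1.6372], 'eef_pos': [0.4847, 0.1997, 0.0215], 'tool_rot': [-0.0009, -0.4176, 0.9086, -0.0005], 'contact_force': [-2.8981, -2.4346, 14.7568], 'torque': [-0.5174, 0.9705, -0.012], 'gripper_width': 0.1193}
229.37149750698413
```

Gripped and pressing at about 15 N. Turning clockwise in stages while holding about 10–12 N down.

>>> jog_arm:
  plan:
    - {"x": 0,"y": 0,"z": 0.006,"wx": 0,"wy": 0,"wz": 0.01}
    - {"x": 0,"y": 0,"z": 0.006,"wx": 0,"wy": 0,"wz": 0.03}
    - {"x": 0,"y": 0,"z": 0.006,"wx": 0,"wy": 0,"wz": 0.05}
    - {"x": 0,"y": 0,"z": 0.006,"wx": 0,"wy": 0,"wz": 0.07}
    - {"x": 0,"y": 0,"z": 0.006,"wx": 0,"wy": 0,"wz": 0.09}
    - {"x": 0,"y": 0,"z": 0.006,"wx": 0,"wy": 0,"wz": 0.11}
    - {"x": 0,"y": 0,"z": 0.006,"wx": 0,"wy": 0,"wz": 0.13}
    - {"x": 0,"y": 0,"z": 0.006,"wx": 0,"wy": 0,"wz": 0.15}
    - {"x": 0,"y": 0,"z": 0.006,"wx": 0,"wy": 0,"wz": 0.16}
    - {"x": 0,"y": 0,"z": 0.006,"wx": 0,"wy": 0,"wz": 0.16}

```text
t: 18.45
eef_pos: [0.4846, 0.2, 0.0215]
tool_rot: [-0.001, -0.178, 0.984, -0.001]
contact_force: [-4.1, -1.8, 13.2]
gripper_width: 0.123
```

```bash
python3 - <<'E'
from h import *
st(); p,Q=rot(); x=Q.as_matrix()[:,0]; print(np.degrees(np.arctan2(x[1],x[0]))%360)
print(mv(*down(87.8,KN+[p[2]-.0012])))
E
```

```text
{'t': 18.45, 'q': [-0.2787, 0.4851, -0.2887, 2.0321, 0.2217, 0.6554, 1.2159], 'eef_pos': [0.4846, 0.2, 0.0215], 'tool_rot': [-0.0007, -0.1779, 0.984, -0.0009], 'contact_force': [-4.1072, -1.8331, 13.1582], 'torque': [-0.3242, 1.0436, 0.0028], 'gripper_width': 0.1231}
200.5002660406205
(array([-0.0004, -0.001 ,  0.006 ]), array([-8.000e-04,  2.000e-04,  6.261e-01]))
```

>>> jog_arm:
  plan:
    - {"x": 0,"y": 0,"z": 0.006,"wx": 0,"wy": 0,"wz": 0.02}
    - {"x": 0,"y": 0,"z": 0.006,"wx": 0,"wy": 0,"wz": 0.04}
    - {"x": 0,"y": 0,"z": 0.006,"wx": 0,"wy": 0,"wz": 0.06}
    - {"x": 0,"y": 0,"z": 0.006,"wx": 0,"wy": 0,"wz": 0.08}
    - {"x": 0,"y": 0,"z": 0.006,"wx": 0,"wy": 0,"wz": 0.1}
    - {"x": 0,"y": 0,"z": 0.006,"wx": 0,"wy": 0,"wz": 0.12}
    - {"x": 0,"y": 0,"z": 0.006,"wx": 0,"wy": 0,"wz": 0.14}
    - {"x": 0,"y": 0,"z": 0.006,"wx": 0,"wy": 0,"wz": 0.16}
    - {"x": 0,"y": 0,"z": 0.006,"wx": 0,"wy": 0,"wz": 0.18}
    - {"x": 0,"y": 0,"z": 0.006,"wx": 0,"wy": 0,"wz": 0.2}

```text
t: 19.28
eef_pos: [0.4845, 0.2004, 0.0215]
tool_rot: [-0.0, 0.136, 0.991, -0.001]
contact_force: [-4.1, -1.8, 12.1]
gripper_width: 0.116
```

```bash
python3 - <<'E'
from h import *
st(); p,Q=rot(); x=Q.as_matrix()[:,0]; print(np.degrees(np.arctan2(x[1],x[0]))%360)
print(mv(*down(87.8,KN+[p[2]-.0012])))
im=cams.read_camera('scene')[:,:,::-1]; cv2.imwrite('mid.png',im)
old=cv2.imread('pics/d1.png')
# compare white timer front-right edges: print small diff at timer lower part (rows below knob)
c=cv2.resize(im[130:200,245:335],(400,311),interpolation=cv2.INTER_CUBIC); d=cv2.absdiff(c,old[:,:400]).mean(2)
print('timer lower region diff',d[150:200,130:225].mean(),'board ref',d[180:240,80:125].mean())
E
```

```text
{'t': 19.2833, 'q': [-0.4074, 0.4724, -0.1298, 2.041, 0.1014, 0.6355, 0.693], 'eef_pos': [0.4845, 0.2004, 0.0215], 'tool_rot': [-0.0002, 0.1361, 0.9907, -0.0009], 'contact_force': [-4.1411, -1.8328, 12.0956], 'torque': [-0.2522, 0.8952, 0.2059], 'gripper_width': 0.1157}
164.3609059063435
(array([-0.0017, -0.0028,  0.006 ]), array([-5.000e-04,  3.000e-04,  4.253e-01]))
timer lower region diff 7.70182456140351 board ref 1.3288888888888888
```

>>> jog_arm:
  plan:
    - {"x": -0.001,"y": -0.002,"z": 0.007,"wx": 0,"wy": 0,"wz": 0.02}
    - {"x": -0.001,"y": -0.002,"z": 0.007,"wx": 0,"wy": 0,"wz": 0.04}
    - {"x": -0.001,"y": -0.002,"z": 0.007,"wx": 0,"wy": 0,"wz": 0.06}
    - {"x": -0.001,"y": -0.002,"z": 0.007,"wx": 0,"wy": 0,"wz": 0.08}
    - {"x": -0.001,"y": -0.002,"z": 0.007,"wx": 0,"wy": 0,"wz": 0.1}
    - {"x": -0.001,"y": -0.002,"z": 0.007,"wx": 0,"wy": 0,"wz": 0.12}
    - {"x": -0.001,"y": -0.002,"z": 0.007,"wx": 0,"wy": 0,"wz": 0.14}
    - {"x": -0.001,"y": -0.002,"z": 0.007,"wx": 0,"wy": 0,"wz": 0.16}
    - {"x": -0.001,"y": -0.002,"z": 0.007,"wx": 0,"wy": 0,"wz": 0.18}
    - {"x": -0.001,"y": -0.002,"z": 0.007,"wx": 0,"wy": 0,"wz": 0.2}
    - {"x": -0.001,"y": -0.002,"z": 0.007,"wx": 0,"wy": 0,"wz": 0.22}

```text
t: 20.25
eef_pos: [0.4849, 0.2008, 0.0215]
tool_rot: [0.0, 0.466, 0.885, -0.0]
contact_force: [-4.2, -0.6, 14.0]
gripper_width: 0.119
```

```bash
python3 - <<'E'
from h import *
st(); p,Q=rot(); x=Q.as_matrix()[:,0]; print(np.degrees(np.arctan2(x[1],x[0]))%360)
print(mv(*down(87.8,KN+[p[2]-.0012])))
E
```

```text
{'t': 20.25, 'q': [-0.552, 0.4694, 0.0497, 2.0509, -0.0374, 0.6222, 0.1233], 'eef_pos': [0.4849, 0.2008, 0.0215], 'tool_rot': [0.0002, 0.4663, 0.8846, -0.0002], 'contact_force': [-4.2161, -0.6178, 14.0233], 'torque': [-0.1344, 0.866, 0.204], 'gripper_width': 0.1194}
124.41161892643943
(array([-0.0037, -0.0037,  0.006 ]), array([0.000e+00, 2.000e-04, 2.034e-01]))
```

>>> jog_arm:
  plan:
    - {"x": -0.002,"y": -0.002,"z": 0.007,"wx": 0,"wy": 0,"wz": 0.02}
    - {"x": -0.002,"y": -0.002,"z": 0.007,"wx": 0,"wy": 0,"wz": 0.04}
    - {"x": -0.002,"y": -0.002,"z": 0.007,"wx": 0,"wy": 0,"wz": 0.06}
    - {"x": -0.002,"y": -0.002,"z": 0.007,"wx": 0,"wy": 0,"wz": 0.08}
    - {"x": -0.002,"y": -0.002,"z": 0.007,"wx": 0,"wy": 0,"wz": 0.1}
    - {"x": -0.002,"y": -0.002,"z": 0.007,"wx": 0,"wy": 0,"wz": 0.12}
    - {"x": -0.002,"y": -0.002,"z": 0.007,"wx": 0,"wy": 0,"wz": 0.14}
    - {"x": -0.002,"y": -0.002,"z": 0.007,"wx": 0,"wy": 0,"wz": 0.16}
    - {"x": -0.002,"y": -0.002,"z": 0.007,"wx": 0,"wy": 0,"wz": 0.18}
    - {"x": -0.002,"y": -0.002,"z": 0.007,"wx": 0,"wy": 0,"wz": 0.2034}
    - {"x": -0.002,"y": -0.002,"z": 0.007,"wx": 0,"wy": 0,"wz": 0.2034}
    - {"x": -0.002,"y": -0.002,"z": 0.007,"wx": 0,"wy": 0,"wz": 0.2034}

```text
t: 21.25
eef_pos: [0.4854, 0.201, 0.0214]
tool_rot: [0.0, 0.721, 0.693, 0.001]
contact_force: [-3.2, -1.4, 13.9]
gripper_width: 0.119
```

```bash
python3 - <<'E'
from h import *
st(); p,Q=rot(); x=Q.as_matrix()[:,0]; print(np.degrees(np.arctan2(x[1],x[0]))%360)
E
```

```text
{'t': 21.25, 'q': [-0.6855, 0.4775, 0.2177, 2.0602, -0.1718, 0.6191, -0.3901], 'eef_pos': [0.4854, 0.201, 0.0214], 'tool_rot': [0.0002, 0.7207, 0.6933, 0.0007], 'contact_force': [-3.2219, -1.412, 13.8794], 'torque': [-0.1888, 0.6381, -0.0267], 'gripper_width': 0.119}
87.77746231884383
```

>>> jog_arm:
  plan:
    - {"x": 0,"y": 0,"z": 0,"wx": 0,"wy": 0,"wz": 0}
    - {"x": 0,"y": 0,"z": 0,"wx": 0,"wy": 0,"wz": 0}
    - {"x": 0,"y": 0,"z": 0,"wx": 0,"wy": 0,"wz": 0}

```text
t: 21.5
eef_pos: [0.4852, 0.2012, 0.0216]
tool_rot: [0.0, 0.721, 0.693, 0.001]
contact_force: [-1.9, -0.3, 2.8]
gripper_width: 0.119
```

>>> jog_arm:
  plan:
    - {"x": 0,"y": 0,"z": 0,"wx": 0,"wy": 0,"wz": 0}
    - {"x": 0,"y": 0,"z": 0,"wx": 0,"wy": 0,"wz": 0}
    - {"x": 0,"y": 0,"z": 0,"wx": 0,"wy": 0,"wz": 0}
    - {"x": 0,"y": 0,"z": 0,"wx": 0,"wy": 0,"wz": 0}
  hand: -0.4

```text
t: 21.83
eef_pos: [0.4852, 0.2012, 0.0214]
tool_rot: [0.0, 0.721, 0.693, 0.001]
contact_force: [0.4, -0.9, -0.4]
gripper_width: 0.3
```

>>> jog_arm:
  plan:
    - {"x": 0,"y": 0,"z": -0.03,"wx": 0,"wy": 0,"wz": 0}
    - {"x": 0,"y": 0,"z": -0.1,"wx": 0,"wy": 0,"wz": 0}
    - {"x": 0,"y": 0,"z": -0.2,"wx": 0,"wy": 0,"wz": 0}
    - {"x": 0,"y": 0,"z": -0.35,"wx": 0,"wy": 0,"wz": 0}
    - {"x": 0,"y": 0,"z": -0.5,"wx": 0,"wy": 0,"wz": 0}
    - {"x": -0.2,"y": 0,"z": -0.65,"wx": 0,"wy": 0,"wz": 0}
    - {"x": -0.4,"y": 0,"z": -0.8,"wx": 0,"wy": 0,"wz": 0}
    - {"x": -0.6,"y": 0,"z": -0.8,"wx": 0,"wy": 0,"wz": 0}
    - {"x": -0.8,"y": 0,"z": -0.8,"wx": 0,"wy": 0,"wz": 0}
    - {"x": -1,"y": 0,"z": -0.8,"wx": 0,"wy": 0,"wz": 0}
    - {"x": -1,"y": 0,"z": -0.8,"wx": 0,"wy": 0,"wz": 0}

```text
t: 22.75
eef_pos: [0.4766, -0.0062, 0.1823]
tool_rot: [0.001, 0.724, 0.69, 0.001]
contact_force: [0.1, -0.8, -0.7]
gripper_width: 0.296
```

```bash
python3 - <<'E'
from h import *
st(); im=cams.read_camera('top')[:,:,::-1].copy(); cv2.imwrite('top_end.png',im); sc=cams.read_camera('scene')[:,:,::-1][130:200,250:320]; cv2.imwrite('scene_end.png',cams.read_camera('scene')[:,:,::-1])
b=im[180:250,145:235]; k=im[198:231,168:206]
cv2.imwrite('pics/e.png',np.hstack([cv2.resize(b,(450,400),interpolation=cv2.INTER_CUBIC),cv2.resize(k,(350,400),interpolation=cv2.INTER_CUBIC)]))
E
```

```text
{'t': 22.75, 'q': [-0.4767, 0.1587, 0.4013, 2.0501, -0.0751, 0.9444, -0.0832], 'eef_pos': [0.4766, -0.0062, 0.1823], 'tool_rot': [0.001, 0.7236, 0.6902, 0.0005], 'contact_force': [0.0687, -0.7683, -0.6967], 'torque': [-0.0314, 0.0449, 0.0452], 'gripper_width': 0.2958}
```

View pics/e.png

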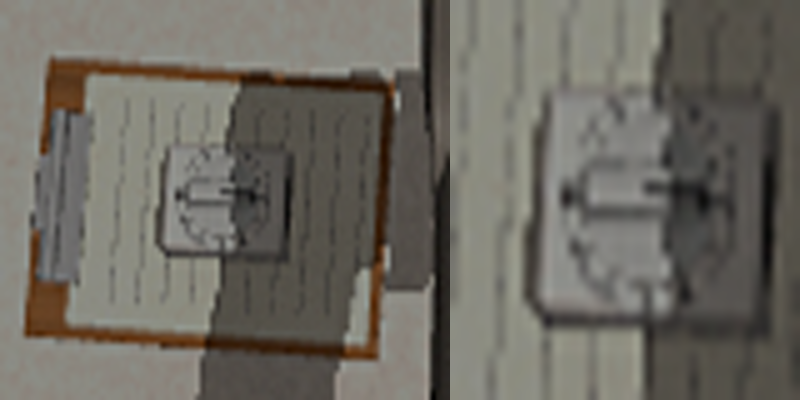

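The pointer (black line) now points right, to the front/30 tick, and the timer sits mid-sheet. I'll move the arm's shadow away and measure squareness numerically.

>>> jog_arm:
  plan:
    - {"x": -0.2,"y": 0,"z": -0.1,"wx": 0,"wy": 0,"wz": 0}
    - {"x": -0.4,"y": 0,"z": -0.2,"wx": 0,"wy": 0,"wz": 0}
    - {"x": -0.6,"y": 0,"z": -0.3,"wx": 0,"wy": 0,"wz": 0}
    - {"x": -0.8,"y": 0,"z": -0.3,"wx": 0,"wy": 0,"wz": 0}
    - {"x": -1,"y": 0,"z": -0.3,"wx": 0,"wy": 0,"wz": 0}
    - {"x": -1,"y": 0,"z": -0.3,"wx": 0,"wy": 0,"wz": 0}
    - {"x": -1,"y": 0,"z": -0.3,"wx": 0,"wy": 0,"wz": 0}

```text
t: 23.48
eef_pos: [0.4691, -0.2007, 0.2415]
tool_rot: [0.0, 0.723, 0.691, 0.001]
contact_force: [0.2, 0.2, 0.1]
gripper_width: 0.304
```

```bash
cat > fit.py <<'E'
from h import *
from scipy.optimize import differential_evolution as de
def rectfit(im,off,X,Y,z,c,inner=True):
    g=cv2.resize(im,None,fx=4,fy=4,interpolation=cv2.INTER_CUBIC).astype(np.float32).mean(2); g=cv2.GaussianBlur(g,(0,0),2)
    t=np.linspace(-.88,.88,60)
    def samp(p,k):
        X2,Y2=X/2+k,Y/2+k
        L=np.vstack([np.c_[t*X/2,0*t+Y2],np.c_[t*X/2,0*t-Y2],np.c_[0*t+X2,t*Y/2],np.c_[0*t-X2,t*Y/2]])
        co,s=np.cos(p[2]),np.sin(p[2]); W=L@np.array([[co,s],[-s,co]])+p[:2]
        u=((proj('top',np.c_[W,np.full(len(W),z)])-off+.5)*4-.5).astype(np.float32)
        return cv2.remap(g,u[:,0][:,None],u[:,1][:,None],cv2.INTER_LINEAR)[:,0].reshape(4,-1)
    f=lambda p:-np.abs(samp(p,.002)-samp(p,-.002)).mean()
    r=de(f,[(c[0]-.012,c[0]+.012),(c[1]-.012,c[1]+.012),(c[2]-.12,c[2]+.12)],seed=1,tol=1e-6); return r.x,-r.fun
E
python3 - <<'E'
from fit import *
im=cams.read_camera('top')[:,:,::-1].copy(); cv2.imwrite('top_end2.png',im); st()
for n,i,off in(('before',cv2.imread('b.png'),[145,180]),('end',cv2.imread('top_end.png'),[0,0]),('end2',im,[0,0])):
    off=np.array(off)
    if n!='before': i=i[170:260,130:250]; off=np.array([130,170])
    t=rectfit(i,off,.08,.062,.044,[.484,.2,1.53]); b=rectfit(i,off,.235,.165,.004,[.485,.215,1.53])
    s=b[0][:2]-.015*np.array([np.cos(b[0][2]),np.sin(b[0][2])])
    print(n,'timer',t[0].round(4),np.degrees(t[0][2]).round(2),'board',b[0].round(4),np.degrees(b[0][2]).round(2),'sheet',s.round(4),round(t[1],1),round(b[1],1))
E
```

```text
{'t': 23.5333, 'q': [-0.2116, 0.1606, 0.5582, 1.9154, -0.0977, 1.0912, 0.3449], 'eef_pos': [0.4695, -0.1983, 0.2411], 'tool_rot': [-0.0003, 0.7215, 0.6924, 0.0009], 'contact_force': [-0.3603, -0.1084, -1.0128], 'torque': [-0.009, -0.015, -0.0068], 'gripper_width': 0.2989}Traceback (most recent call last):
  File "<stdin>", line 6, in <module>
  File "fit.py", line 13, in rectfit
    r=de(f,[(c[0]-.012,c[0]+.012),(c[1]-.012,c[1]+.012),(c[2]-.12,c[2]+.12)],seed=1,tol=1e-6); return r.x,-r.fun
    return fun(*args, **kwargs)
    ret = solver.solve()
    next(self)
    ~~~~^^^^^^
    energy = self.func(parameters)
    return self.f(x, *self.args)
           ~~~~~~^^^^^^^^^^^^^^^
  File "fit.py", line 12, in <lambda>
    f=lambda p:-np.abs(samp(p,.002)-samp(p,-.002)).mean()
                       ~~~~^^^^^^^^
  File "fit.py", line 10, in samp
    u=((proj('top',np.c_[W,np.full(len(W),z)])-off+.5)*4-.5).astype(np.float32)
        ~~~~^^^^^^^^^^^^^^^^^^^^^^^^^^^^^^^^^^
  File "h.py", line 10, in proj
    K,E=cal(n); P=np.atleast_2d(P); c=P@E[:3,:3].T+E[:3,3]; p=c@K.T; return p[:,:2]/p[:,2:]
        ~~~^^^
  File "h.py", line 5, in cal
    c=cams.get_calibration(n); K=np.array([[c['fx'],0,c['cx']],[0,c['fy'],c['cy']],[0,0,1]]); return K,np.array(c['extrinsics'])
ValueError: time passes only in moves, steps and waits
```

Calibration was being queried too often, so I'll cache it.

```bash
sed -i 's/^def cal(n):/import functools\n@functools.lru_cache\ndef cal(n):/' h.py
python3 - <<'E'
from fit import *
for n,f,off in(('before','b.png',[145,180]),('end','top_end.png',[0,0]),('end2','top_end2.png',[0,0])):
    i=cv2.imread(f); off=np.array(off)
    if n!='before': i=i[170:260,130:250]; off=np.array([130,170])
    t=rectfit(i,off,.08,.062,.044,[.484,.2,1.53]); b=rectfit(i,off,.235,.165,.004,[.485,.215,1.53])
    s=b[0][:2]-.015*np.array([np.cos(b[0][2]),np.sin(b[0][2])])
    print(n,'timer',t[0].round(4),np.degrees(t[0][2]).round(2),'board',b[0].round(4),np.degrees(b[0][2]).round(2),'sheet',s.round(4),round(t[1],1),round(b[1],1))
im=cv2.cvtColor(cv2.imread('top_end2.png'),cv2.COLOR_BGR2GRAY).astype(np.float32)
n=121; s=.0005; yy,xx=np.mgrid[:n,:n]
for zc in(.064,):
  P=np.stack([.485+(60-yy)*s,.200+(60-xx)*s,np.full(yy.shape,zc)],-1).reshape(-1,3).astype(float)
  w=cv2.remap(im,proj('top',P).reshape(n,n,2).astype(np.float32),None,cv2.INTER_CUBIC); gx=cv2.Sobel(w,cv2.CV_32F,1,0,ksize=5); gy=cv2.Sobel(w,cv2.CV_32F,0,1,ksize=5)
  for R0 in(.01,.012,.016,.02):
    m=np.hypot(xx-60,yy-60)*s<R0; a=.5*np.arctan2(2*(gx*gy)[m].sum(),((gx**2)-(gy**2))[m].sum()); print(R0,'bar bearing',90-((np.degrees(a)+180)%180-90))
E
```

```text
before timer [0.4818 0.197  1.5371] 88.07 board [0.4856 0.2159 1.5279] 87.54 sheet [0.4849 0.2009] 39.8 46.4
end timer [0.4869 0.1977 1.5454] 88.54 board [0.4856 0.216  1.5265] 87.46 sheet [0.4849 0.2011] 27.7 45.6
end2 timer [0.4871 0.1974 1.5509] 88.86 board [0.4855 0.2158 1.5264] 87.46 sheet [0.4849 0.2008] 38.4 49.9
0.01 bar bearing 88.67071
0.012 bar bearing 88.83096
0.016 bar bearing 88.82002
0.02 bar bearing 87.92038
```

```bash
python3 -c "
from h import *
print(bot.hand_in()); st()"
```

```text
the job is handed in; nothing more can be done
None
the job is handed in; nothing more can be done
```

The timer now stands upright in the middle of the sheet, square to the board with its front facing the robot's right. I let go of it, then wound the dial clockwise about 142° to 30 minutes, pressing down with 12–15 N. I handed the job in at about 23.5 s, with the arm clear of everything.

**Last checks (top camera):**
- **Squareness:** the timer's yaw measured 88.9° against the board's 87.5°, so it may be 1.4° off. I can't resolve better than about 1°.
- **Position:** the last automatic fit puts the timer about 2 mm (x) and 3 mm (y) from the sheet's middle. Before winding, a fit by hand and the gripper's release pose both put it within about 1 mm. I think the visible side walls bias the automatic fit.
- **Dial:** the knob's bar lies within about 1° of the timer's axis, with the black line on the front (30-minute) tick. The gripper's own angle at the end was 87.8°, against 88.8° from the camera.

**What disagreed:**
- **Fingertips:** in the pictures they sit about 32 mm short of the reported tool tip. I allowed for this when gripping the timer and the knob.
- **Other objects:** I did not measure them again afterwards. I felt no unexpected contact during the moves.

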